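Switch on the viewing base and hold the reading lens at focal height over the culture dish

ROBOT

A 7-joint arm with a two-finger parallel gripper is mounted at the origin on the work surface. World frame = base frame: x ahead of the robot, y to its left, z up, the work surface at z = 0. Lengths are in m, angles in rad, forces in N, time in s.
With the tool pointing down it reaches from about 0.425 to 0.925 m from the base axis. Payload 6.8 kg.
Tool frame: the origin (TCP) lies at the very end of the fingers, on their centre line; the grasp point (between the pads) lies 19 mm behind it (tcp_to_grasp is the distance from the TCP to the grasp point, in m); z points along the fingers, y is the direction in which the jaws open and shut (so a half turn about z gives the same grasp; the last joint's range is limited). The gripper opens to 85 mm and grips with 20 to 120 N. Pads are 22 mm wide; open, the fingers measure 114 mm over their backs; the gripper's body (76 mm by 85 mm) begins 54 mm behind the grasp point. The pads swing forward as they close: fully open they stand 13 mm farther back than shut.
Start: joints at [-1.314, 0.477, 0.022, 1.555, -0.011, 1.109, -0.083], TCP at [0.241, 0.631, 0.231] pointing down, gripper open.
Joint ranges: [-2.96, 2.96], [-0.34, 2.1], [-1.41, 1.46], [0.24, 2.44], [-1.37, 4.51], [0.17, 1.92], [-2.96, 2.96]. Speed limits (rad/s): [2.39, 2.39, 3.14, 3.14, 3.14, 3.14, 3.14].

INTERFACE

Orientations are given as a unit quaternion [w, x, y, z].
In Python, from station import * gives the robot as it stands.
- The arm moves only by the tool apply_moves, never from a script. Its argument "increments" is one flat list of numbers, 5 for each row, row after row: the finger opening in mm, from 0 to 85.4, then the shift along the tool's x, y, z in mm, then the turn about the tool's z in degrees. In form: [claw, tx, ty, tz, roll, claw, tx, ty, tz, roll, ...]. A call has 1 to 12 rows; each row shifts and turns the pose as measured when the row begins, along the tool's axes as they then stand; what a row does not reach is not made up. A row lasts 1/8 s, in which the tool goes at most 62.5 mm and 10.7 degrees, less where a joint would pass 70% of its speed; a pose out of reach is approached as far as the arm can. A call with a gripper value outside its range is refused whole. The fingers move at their own pace and stop on an object; "squeeze" is the grip in N (left out, the last holds). Time passes only in rows, so rows that do not move let the fingers close. It gives the time, the measured TCP pose, the force and the opening at its end, in the units of the state.
- get_obs(): the state, without advancing time (a new reading comes with each control period).
- read_camera(name): name is "scene" or "side" or "wrist"; returns (picture, depth): 400x640x3 uint8, blue, green, red; 400x640 float32, m along the optical axis (not along the pixel's ray), 0 where there is no reading.
- get_calibration(name): a dict with "mtx" (3x3 intrinsics, pixels), "D" ([k1, k2, p1, p2, k3] as OpenCV has them; the pictures are not rectified), "camera_from_world" (4x4, takes a point from world to camera coordinates); the wrist camera has in their place "T_tool_cam" (4x4, takes a point from camera to tool coordinates, whose origin is the TCP and whose axes are the flange's). Camera axes: x right, y down, z forward; pixel columns grow to the right and rows downward; lengths in m; the calibration is good to about 2 mm. A picture is of the moment at which its call begins: read the wrist's pose just before it. get_calibration takes no time and is no camera call.
- hand_in(): hands the job in, once; it reports no verdict.
Trained networks look in the newest picture that a camera, given by its name, has taken for a name from the list of things; names that differ only in an ending like _2 or _b are one class to them, and where a whole thing is asked for, a point or a joint stands for the part that bears it (a point fixed in the world has none). Each returns a list of dicts, best first, with "p" (0 to 1); they miss things now and then, are a little off and sometimes report something else, mostly with a low value. They report only what shows in the picture. A call takes as long as a camera call. They do not tell look-alikes from the thing itself.
- outline_of(camera, thing): "pixels" (400x640 bool, what is visible of it) and "extent" ([centre column, centre row, width, height] in pixels, round what is visible of it).
The state is a dict: "t": time; "q": joint angles; "joint_vel": joint speeds; "joint_torque": joint torques, N m; "eef_pos": TCP position; "tool_rot": TCP orientation; "contact_force": force on the tool from outside, world axes, zero at the start; "torque": the same for the moment, N m; "gripper_width": opening from 0.0 (shut) to 1.0 (fully open).
Only numpy, scipy, OpenCV 4.12 (cv2) and the standard library are available. Lean on these libraries where they do the work, as an engineer would, in place of code of your own. Each camera call takes 0.05 s, during which the arm holds its last target.

TASK

Switch on the viewing base: take the key out of its stand, push it fully home into the slot of the round lock on the base, turn it clockwise (seen from above) until it stops, and leave it in the lock. Then pick up the reading lens by its handle and hold it still and level, centred over the culture dish that lies on the base, with the underside of its round frame at the height of the pointer on the post. Finish while still holding the lens there, touching nothing else with it, and leave the dish, the pointer and everything else on the bench undisturbed.

Things in the scene. Friction and masses are not known exactly. Their poses are not given: they have to be found in the camera images.
- viewer: Viewing base, a fixed white flat box 150 x 250 x 30 mm (x, y, z). Origin at the centre of its underside, z up, its front faces -x. On its top: a white round stage disc, 80 mm across and 4 mm high, centred at (-10, 55) mm; the lock, centred at (-20, -75) mm; an upright steel gauge post 10 mm thick at (60, 55) mm, its top 165 mm above the bench, carrying the pointer.
- lock_slot (a point): Middle of the slot's mouth on the top face of the lock, a round steel barrel 54 mm across whose square face, 36 mm, stands 24 mm above the base (54 mm above the bench). It turns with the barrel: its x axis runs along the slot, z up. The slot is 20 x 9 mm (x, y), 22 mm deep, with a 3 mm chamfer at its mouth. The slot is the same at a half turn.
- lock (a joint): Turn of the lock barrel, rad: 0 is fully back, grows as it turns clockwise seen from above, stops at 1.05 (on). Starts between 0 and 0.2, stays where it is left, light friction (about 0.03 N m). The key has up to about 0.2 rad of play in the slot.
- pointer_tip (a point): Tip of the dark steel pointer, a flat bar 3 mm thick at the mid-height of an 18 mm collar on the gauge post; the tip reaches 24 mm from the post's axis towards the dish, 46 mm from the middle of the stage. Its height (between 110 and 145 mm above the bench) marks the focal height: the underside of the lens frame belongs there. The collar is stiff on the post and is left alone.
- dish: Closed culture dish, a clear disc 55 mm across and 14 mm high with an amber layer inside, loose on the stage disc of the viewing base within 8 mm of its middle. Origin at the centre of its underside.
- key: The key, about 40 g, loose, standing upright in its stand. Flat steel blade 16 x 6 mm (x, y), from the tip (origin, z = 0) up to z = 20 mm, rounded over its lowest 3 mm; above it a black flat grip 28 x 10 mm (x, y) from z = 20 to z = 62 mm, its shoulder wider than the slot. The same at a half turn. Fully home, the shoulder sits on the lock's face and the origin lies 20 mm below the slot's mouth.
- key_stand: Key stand, a fixed grey block 75 x 55 x 22 mm with one slot, 18 x 8 mm, 15 mm deep, along its x axis in the middle of its top. Origin at the centre of its underside. The key stands in it, its tip 7 mm above the bench.
- loupe: Reading lens, about 90 g, loose, standing on its round frame: a black ring 66 mm across and 32 mm high with a glass inside. Origin at the centre of the ring's underside, z up when level. A straight black handle, 14 mm wide (y) and 16 mm high, leaves the ring along the lens's own -x: from x = -33 to x = -127 mm, between z = 16 and z = 32 mm, so it stands clear of the bench.
- vial: Small stoppered vial, 19 mm across, 29 mm high, loose on the viewing base near the far edge; bystander. Origin at its underside.
- flask: Culture flask lying flat, clear, 100 x 75 x 30 mm with a white cap at +x; bystander. Origin at its underside.
- reagent: Amber bottle, 60 mm across, 130 mm high; bystander. Origin at its underside.
- dish_stack: Stack of three clear dishes, 88 mm across, 42 mm high; bystander. Origin at its underside.
- slide_box: Grey closed box, 35 x 85 x 28 mm; bystander. Origin at its underside.
- jar: White jar, 64 mm across, 75 mm high; bystander. Origin at its underside.
- beaker: Open glass beaker, 72 mm across, 85 mm high; bystander. Origin at its underside.
There are look-alikes about, which are no part of the job. What is meant by the dish is not green, and is the larger of those in its own colour.

How it is judged:
By the outcome, as a careful person would: the job done as asked, in the order asked, and still so for the second after the job is handed in, while the arm keeps its last pose, push and grip.
It also fails if it takes over 64 s, if anything falls off the work surface, if the arm or the gripper's body presses on something with over 40 N, if the wrist force passes 120 N, or if a joint passes its speed limit or range.

## Working session

There is one attempt and no reset: what is moved stays moved. The work goes in short steps, Python scripts to look and compute and a tool call to move; the robot and the scene stay as the last step left them, time stands still between calls to the robot, and variables do not carry over. Pictures are saved under pics/ and viewed, and the job is handed in when it is done.

Besides the shell and the picture viewer there is one more tool, called after "Call:" as name(argument=value, ...), one argument or row to a line, values as JSON. apply_moves: Moves the arm, as the interface text tells. Its arguments: {"type":"object","properties":{"increments":{"type":"array"},"squeeze":{"type":"number"}},"required":["increments"]}

```bash
ls; mkdir -p pics; python3 - <<'E'
from station import *
import cv2
o=get_obs();print(o)
for n in ["scene","side","wrist"]:
    im,d=read_camera(n);cv2.imwrite(f"pics/a_{n}.png",im)
    print(n,get_calibration(n))
E
```

```text
pics
{'t': 0.0, 'q': array([-1.31411559,  0.47782078,  0.02230297,  1.55646299, -0.01147696,
        1.10927054, -0.08307091]), 'joint_vel': array([-0.00118036, -0.00230967,  0.00197461,  0.00071858, -0.0005324 ,
        0.00046174,  0.00039597]), 'joint_torque': array([-7.37065384e-04, -5.96452081e+01,  1.60771105e+00, -2.81202382e+01,
        1.25282840e-02,  9.33377742e-03,  1.09648363e-05]), 'eef_pos': array([0.24059048, 0.63003446, 0.23030626]), 'tool_rot': array([-9.65968031e-05,  1.81334753e-01,  9.83421002e-01, -9.11823310e-04]), 'contact_force': array([ 0.07777868, -0.42978534,  0.06925312]), 'torque': array([-0.02306876,  0.00844177, -0.00937692]), 'gripper_width': 0.9999479208921938}
scene {'mtx': array([[376.58912322,   0.        , 318.45063644],
       [  0.        , 376.58912322, 196.192941  ],
       [  0.        ,   0.        ,   1.        ]]), 'D': array([0.02999223, 0.        , 0.        , 0.        , 0.        ]), 'camera_from_world': array([[-0.80104292,  0.5985986 , -0.00315561,  0.46906059],
       [ 0.34631398,  0.45912367, -0.81809051, -0.14051548],
       [-0
[... 531 characters left out ...]
10403, -0.77195763,  1.07248261],
       [ 0.        ,  0.        ,  0.        ,  1.        ]])}
wrist {'mtx': array([[317.04116714,   0.        , 317.26984243],
       [  0.        , 317.04116714, 198.57006873],
       [  0.        ,   0.        ,   1.        ]]), 'D': array([-0.00435212,  0.        ,  0.        ,  0.        ,  0.        ]), 'T_tool_cam': array([[-5.86776251e-04, -9.55702507e-01, -2.94333780e-01,
         7.53539415e-02],
       [ 9.99999824e-01, -5.36624741e-04, -2.51152069e-04,
         2.31895074e-04],
       [ 8.20798728e-05, -2.94333876e-01,  9.55702654e-01,
        -1.43517476e-01],
       [ 0.00000000e+00,  0.00000000e+00,  0.00000000e+00,
         1.00000000e+00]])}
```

View pics/a_scene.png

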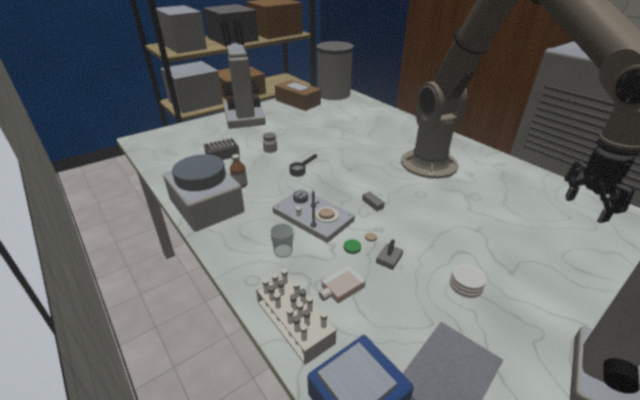

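View pics/a_side.png

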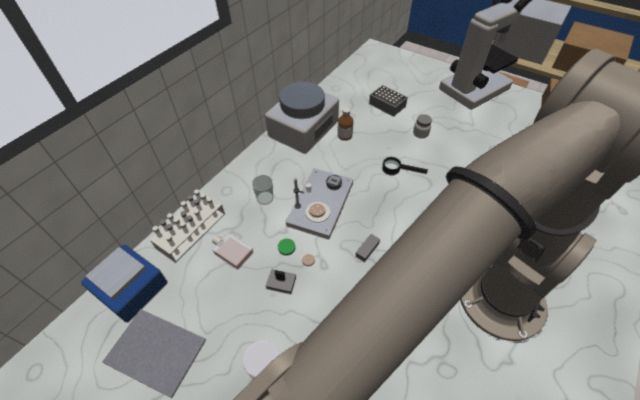

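View pics/a_wrist.png

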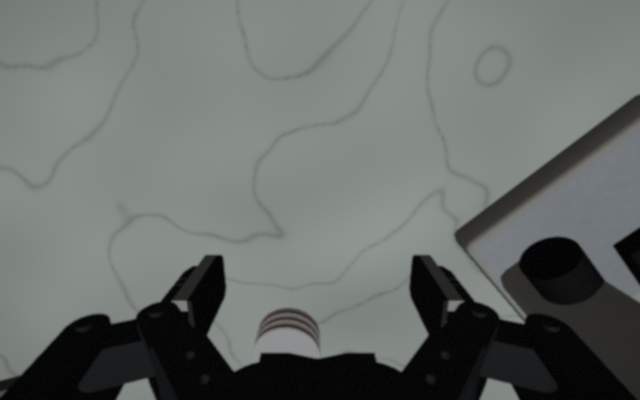

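The scene shows the base at (315,213), the key in its stand at (390,252), and the loupe at (298,168) with its handle pointing up-right. The dish is on the stage at (327,213). Next I'll get rough positions.

```bash
cat > h.py <<'E'
from station import *
import cv2, numpy as np
from scipy.spatial.transform import Rotation as R
def T_wc(cam,o=None):
    c=get_calibration(cam)
    if cam!="wrist": return np.linalg.inv(c["camera_from_world"])
    T=np.eye(4);q=o["tool_rot"];T[:3,:3]=R.from_quat([q[1],q[2],q[3],q[0]]).as_matrix();T[:3,3]=o["eef_pos"]
    return T@c["T_tool_cam"]
def rays(cam,uv,o=None):
    c=get_calibration(cam);uv=np.asarray(uv,float).reshape(-1,1,2)
    n=cv2.undistortPoints(uv,c["mtx"],c["D"])[:,0]
    return np.c_[n,np.ones(len(n))]
def unproj(cam,uv,d,o=None):
    T=T_wc(cam,o);p=rays(cam,uv)*np.asarray(d).reshape(-1,1)
    return p@T[:3,:3].T+T[:3,3]
def onplane(cam,uv,z,o=None):
    T=T_wc(cam,o);r=rays(cam,uv)@T[:3,:3].T
    s=(z-T[2,3])/r[:,2]
    return T[:3,3]+r*s[:,None]
def proj(cam,P,o=None):
    c=get_calibration(cam);M=np.linalg.inv(T_wc(cam,o));P=np.asarray(P,float).reshape(-1,3)
    return cv2.projectPoints(P,cv2.Rodrigues(M[:3,:3])[0],M[:3,3],c["mtx"],c["D"])[0][:,0]
def cloud(cam,d,o=None):
    v,u=np.mgrid[0:400,0:640];return unproj(cam,np.c_[u.ravel(),v.ravel()],d.ravel(),o).reshape(400,640,3)
E
python3 - <<'E'
from h import *
things="viewer lock dish key key_stand loupe vial flask reagent dish_stack slide_box jar beaker pointer_tip".split()
for cam in ["scene","side"]:
    o=get_obs();im,d=read_camera(cam);C=cloud(cam,d,o);np.savez(f"pics/{cam}0.npz",im=im,d=d)
    for t in things:
        for r in outline_of(cam,t)[:3]:
            m=r["pixels"]&(d>0);
            if m.sum()<3: continue
            P=C[m];print(cam,t,round(r["p"],2),np.round(r["extent"]),"med",np.round(np.median(P,0),3),"min",np.round(np.percentile(P,3,0),3),"max",np.round(np.percentile(P,97,0),3))
print(get_obs()["t"])
E
```

```text
scene viewer 0.61 [314. 217.  84.  53.] med [0.636 0.031 0.029] min [ 0.531 -0.102  0.003] max [0.703 0.131 0.101]
scene lock 0.49 [300. 198.  14.  12.] med [ 0.614 -0.065  0.05 ] min [ 0.588 -0.091  0.03 ] max [ 0.636 -0.05   0.055]
scene dish 0.67 [325. 215.  19.  14.] med [0.597 0.057 0.046] min [0.569 0.03  0.034] max [0.619 0.078 0.05 ]
scene dish 0.55 [352. 248.  20.  18.] med [0.611 0.207 0.012] min [0.586 0.181 0.002] max [0.632 0.228 0.016]
scene dish 0.47 [373. 203.  19.  23.] med [0.402 0.077 0.022] min [ 0.348  0.017 -0.002] max [0.414 0.113 0.029]
scene key_stand 0.94 [392. 257.  23.  23.] med [0.561 0.315 0.02 ] min [0.512 0.281 0.002] max [0.589 0.34  0.023]
scene key_stand 0.62 [304. 167.  28.  23.] med [ 0.481 -0.281  0.022] min [ 0.379 -0.307  0.001] max [ 0.521 -0.242  0.033]
scene loupe 0.55 [270. 143.  19.  25.] med [ 0.489 -0.492  0.047] min [ 0.457 -0.526  0.005] max [ 0.508 -0.479  0.076]
scene loupe 0.49 [304. 164.  26.  20.] med [ 0.479 -0.282  0.021] min [ 0.383 -0.341 -0.002] max [ 0.52  -0.242  0.033]
scene loupe 0.47 [299. 210.   7.   9.] med [ 0.669 -0.
[... 2589 characters left out ...]
3 ]
side dish_stack 0.82 [263. 358.  37.  36.] med [0.456 0.506 0.043] min [0.427 0.468 0.025] max [0.488 0.548 0.046]
side slide_box 0.69 [367. 247.  23.  30.] med [0.389 0.079 0.028] min [0.373 0.033 0.003] max [0.408 0.115 0.032]
side slide_box 0.53 [308. 190.  10.  11.] med [ 0.663 -0.001  0.05 ] min [ 0.655 -0.02   0.029] max [0.688 0.004 0.062]
side jar 0.84 [422. 127.  16.  24.] med [ 0.471 -0.491  0.051] min [ 0.446 -0.527  0.006] max [ 0.501 -0.479  0.078]
side beaker 0.56 [263. 191.  24.  30.] med [0.785 0.084 0.058] min [0.751 0.052 0.011] max [0.818 0.119 0.086]
side pointer_tip 0.5 [263. 191.  24.  30.] med [0.785 0.084 0.056] min [0.751 0.052 0.009] max [0.817 0.119 0.086]
1.65
```

Call:
apply_moves(
  increments=[85,-50,-24,0,0,85,-50,-24,0,0,85,-50,-24,0,0,85,-50,-24,0,0,85,-50,-24,0,0,85,-50,-24,0,0,85,-50,-24,0,0,85,-45,-20,0,0,85,0,0,0,0],
  squeeze=40,
)

```text
t: 2.78
eef_pos: [0.5523, 0.3059, 0.2312]
tool_rot: [0.001, 0.18, 0.984, 0.001]
contact_force: [-0.3, 0.5, -0.3]
gripper_width: 0.996
```

```bash
cat > snap.py <<'E'
from h import *
import sys
n=sys.argv[1]
o=get_obs();im,d=read_camera("wrist");cv2.imwrite(f"pics/{n}.png",im);np.savez(f"pics/{n}.npz",im=im,d=d,T=T_wc("wrist",o))
Rm=R.from_quat(np.roll(o["tool_rot"],-1)).as_matrix()
print("t",o["t"],"pos",o["eef_pos"].round(4),"toolx",Rm[:,0].round(4),"z",Rm[:,2].round(4),"q",o["q"].round(3),"F",o["contact_force"].round(2),o["gripper_width"])
E
python3 snap.py w1
```

```text
t 2.775 pos [0.5523 0.3059 0.2312] toolx [-0.9351  0.3543 -0.001 ] z [ 0.002   0.0025 -1.    ] q [-0.716  0.405  0.149  1.677 -0.068  1.062  0.663] F [-0.34  0.53 -0.33] 0.9956373759112171
```

View pics/w1.png

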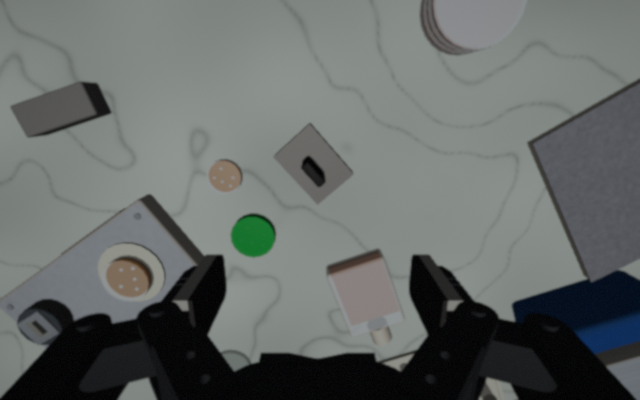

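The wrist view shows the key at (313,170), the stand around it, the base at lower left, and the lock at (38,325). I'll measure the key from depth.

```bash
cat >> h.py <<'E'
def rect(P):
    c,(w,h),a=cv2.minAreaRect((P[:,:2]*1000).astype(np.float32));
    if w<h: a+=90;w,h=h,w
    return np.round(c,1),round(w,1),round(h,1),round((a+90)%180-90,1)
def load(n):
    f=np.load(f"pics/{n}.npz");T=f["T"];d=f["d"]
    v,u=np.mgrid[0:400,0:640];p=rays("wrist",np.c_[u.ravel(),v.ravel()])*d.reshape(-1,1)
    return f["im"],d,(p@T[:3,:3].T+T[:3,3]).reshape(400,640,3),T
E
python3 - <<'E'
from h import *
im,d,C,T=load("w1")
print((d==0).sum())
v,u=np.mgrid[0:400,0:640]
sub=lambda m:(m&(d>0))
box=(abs(u-313)<60)&(abs(v-165)<60)
z=C[...,2]
print("z key patch",z[165:177,308:320].round(3).tolist()[::3])
m=sub(box&(z>0.06)&(z<.09));print("keytop",m.sum(),C[m].mean(0).round(4),rect(C[m]))
m=sub(box&(z>0.015)&(z<.03));print("standtop",m.sum(),C[m].mean(0).round(4),rect(C[m]))
m=sub((u<230)&(v>180)&(v<330)&(z>0.022)&(z<.034));print("basetop",m.sum(),C[m].mean(0).round(4),rect(C[m]))
m=sub((u<80)&(v>290)&(v<350)&(z>0.048)&(z<.06));print("lock",m.sum(),C[m].mean(0).round(4),rect(C[m]))
for r in outline_of("wrist","key")[:2]: print("key",r["p"],r["extent"])
b=cv2.resize(im[110:230,240:400],None,fx=5,fy=5,interpolation=cv2.INTER_CUBIC);cv2.imwrite("pics/w1k.png",b)
E
```

```text
1042
z key patch [[0.07, 0.07, 0.069, 0.069, 0.066, 0.061, 0.054, 0.048, 0.043, 0.036, 0.03, 0.022], [0.069, 0.07, 0.07, 0.07, 0.07, 0.071, 0.067, 0.064, 0.059, 0.053, 0.047, 0.042], [0.07, 0.071, 0.069, 0.071, 0.07, 0.07, 0.069, 0.069, 0.069, 0.068, 0.063, 0.057], [0.069, 0.069, 0.069, 0.07, 0.071, 0.07, 0.07, 0.07, 0.07, 0.07, 0.069, 0.069]]
keytop 312 [0.5445 0.3052 0.0688] (array([545.3, 304.8]), 27.8, 10.1, 21.3)
standtop 2844 [0.5436 0.3046 0.0227] (array([558.7, 269.7]), 130.1, 75.1, -69.3)
basetop 9598 [0.5721 0.0199 0.0306] (array([592.8,  -2.7]), 251.6, 118.8, -76.1)
lock 1289 [ 0.6051 -0.0732  0.0532] (array([605.6, -76.5]), 54.3, 48.9, -71.0)
key 0.73 [312.1, 170.6, 27.3, 33.9]
key 0.54 [363.9, 299.7, 86.4, 102.0]
```

View pics/w1k.png

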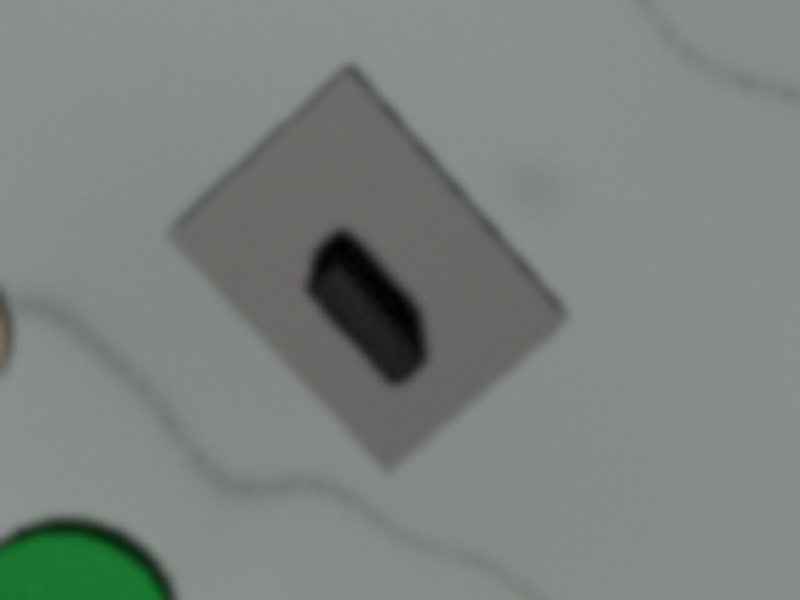

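Call:
apply_moves(
  increments=[85,0,0,15,-10.5,85,0,0,15,-10.5,85,0,0,15,-10.5,85,0,0,15,-10.5,85,0,0,0,0],
)

```text
t: 3.5
eef_pos: [0.5419, 0.3214, 0.1699]
tool_rot: [-0.0, -0.199, 0.98, 0.005]
contact_force: [-1.2, 0.1, 0.8]
gripper_width: 0.995
```

```bash
python3 snap.py w2; python3 - <<'E'
from h import *
im,d,C,T=load("w2");z=C[...,2]
dd=np.hypot(C[...,0]-.545,C[...,1]-.305)
m=(dd<.03)&(z>.06)&(z<.09)&(d>0);print("keytop",m.sum(),C[m].mean(0).round(4),rect(C[m]))
# pixel of key top by gray edges
from numpy.linalg import norm
o=get_obs();Rm=R.from_quat(np.roll(o["tool_rot"],-1)).as_matrix()
c=np.r_[np.array(rect(C[m])[0])/1000,0.069]
print("yaw toolx",np.degrees(np.arctan2(Rm[1,0],Rm[0,0])),"delta tool mm",(Rm.T@(c-o["eef_pos"])*1000).round(1))
E
```

```text
t 3.5 pos [0.5419 0.3214 0.1699] toolx [-0.9205 -0.3906 -0.0013] z [-0.0027  0.0097 -0.9999] q [-0.609  0.463 -0.028  1.727  0.004  0.947  1.337] F [-1.17  0.14  0.78] 0.9954763568964574
keytop 445 [0.544  0.3043 0.0691] (array([545.1, 304.7]), 28.0, 9.7, 21.7)
yaw toolx -157.101943778311 delta tool mm [  4.5 -17.9 101.6]
```

View pics/w2.png

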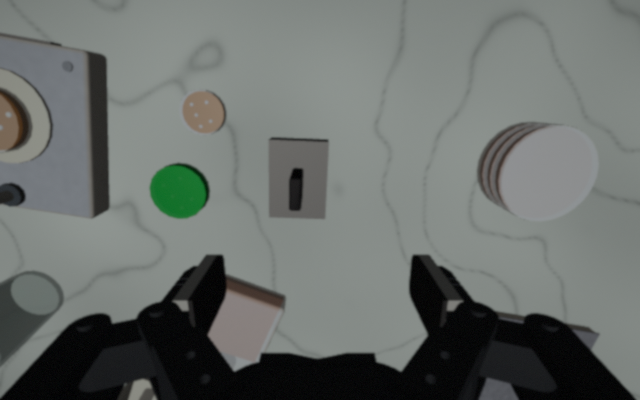

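Call:
apply_moves(
  increments=[85,2,-9,30,1.4,85,2.5,-9,30,0,85,0,0,20,0,85,0,0,0,0,85,0,0,0,0],
)

```text
t: 4.18
eef_pos: [0.5461, 0.3105, 0.0946]
tool_rot: [0.004, -0.181, 0.983, 0.008]
contact_force: [0.4, -0.6, 0.0]
gripper_width: 0.996
```

```bash
python3 snap.py w3; python3 - <<'E'
from h import *
im,d,C,T=load("w3");z=C[...,2]
dd=np.hypot(C[...,0]-.545,C[...,1]-.305)
m=(dd<.03)&(z>.06)&(z<.09)&(d>0);print("keytop",m.sum(),C[m].mean(0).round(4),rect(C[m]))
o=get_obs();Rm=R.from_quat(np.roll(o["tool_rot"],-1)).as_matrix()
c=np.array([.5451,.3047,.069])
print("yaw toolx",np.degrees(np.arctan2(Rm[1,0],Rm[0,0])),"delta tool mm",(Rm.T@(c-o["eef_pos"])*1000).round(1))
E
```

```text
t 4.175 pos [0.5461 0.3105 0.0946] toolx [-0.9344 -0.356  -0.0114] z [ 0.0057  0.0169 -0.9998] q [-0.596  0.546 -0.02   1.793 -0.     0.788  1.322] F [ 0.35 -0.6   0.03] 0.9957660151597981
keytop 824 [0.5437 0.3039 0.0691] (array([545.3, 304.4]), 28.0, 9.4, 20.6)
yaw toolx -159.12952292092814 delta tool mm [ 3.3 -5.5 25.6]
```

View pics/w3.png

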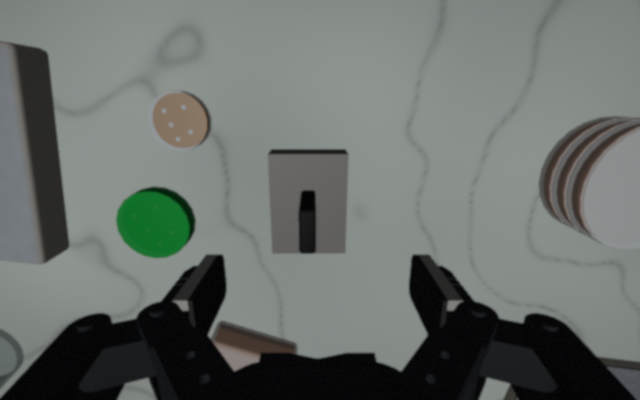

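Call:
apply_moves(
  increments=[85,1.5,-3,10,0,85,1.5,-2.5,10,0,85,0,0,10,0,85,0,0,0,0],
)

```text
t: 4.72
eef_pos: [0.5459, 0.3049, 0.064]
tool_rot: [0.005, -0.181, 0.983, 0.008]
contact_force: [0.9, 0.7, -0.1]
gripper_width: 0.993
```

```bash
cat > rel.py <<'E'
from h import *
import sys
c=np.array([float(a) for a in sys.argv[1:4]])
o=get_obs();Rm=R.from_quat(np.roll(o["tool_rot"],-1)).as_matrix()
print("t",o["t"],"pos",o["eef_pos"].round(4),"yaw toolx",np.degrees(np.arctan2(Rm[1,0],Rm[0,0])).round(2),"z",Rm[:,2].round(4),"delta tool mm",(Rm.T@(c-o["eef_pos"])*1000).round(1),"F",o["contact_force"].round(1),"M",o["torque"].round(2),"g",round(o["gripper_width"]*85.4,1),"q",o["q"].round(2))
E
python3 rel.py .5452 .3045 .034
```

```text
t 4.725 pos [0.5459 0.3049 0.064 ] yaw toolx -159.19 z [ 0.0076  0.0183 -0.9998] delta tool mm [ 1.2 -0.6 30. ] F [ 0.9  0.7 -0.1] M [-0.03 -0.    0.  ] g 84.8 q [-0.59  0.58 -0.02  1.82  0.    0.73  1.33]
```

Call:
apply_moves(
  increments=[85,1,-0.5,10,0,85,0,0,10,0,85,0,0,10,0,40,0,0,0,0,5,0,0,0,0,5,0,0,0,0,5,0,0,0,0,5,0,0,0,0],
  squeeze=40,
)

```text
t: 5.72
eef_pos: [0.5459, 0.3051, 0.0323]
tool_rot: [0.006, -0.181, 0.983, 0.009]
contact_force: [0.4, 0.3, -0.9]
gripper_width: 0.112
```

```bash
python3 rel.py .5452 .3045 .034
```

```text
t 5.725 pos [0.5459 0.3051 0.0323] yaw toolx -159.19 z [ 0.0084  0.0189 -0.9998] delta tool mm [ 0.8 -0.3 -1.7] F [ 0.4  0.3 -0.9] M [-0.04  0.03  0.  ] g 9.5 q [-0.59  0.63 -0.02  1.83  0.    0.67  1.33]
```

Call:
apply_moves(
  increments=[5,0,0,-10,0,5,0,0,-15,0,5,0,0,-30,0,5,0,0,-45,0,5,0,0,-45,0,5,0,0,-40,0,5,0,0,0,0],
)

```text
t: 6.6
eef_pos: [0.5447, 0.3015, 0.2302]
tool_rot: [0.008, -0.18, 0.983, 0.01]
contact_force: [0.4, 0.3, -0.4]
gripper_width: 0.112
```

```bash
python3 snap.py w4;python3 rel.py .606 -.076 .2; python3 - <<'E'
from h import *
im,d,C,T=load("w1");z=C[...,2]
b=cv2.resize(im[290:360,0:100],None,fx=7,fy=7,interpolation=cv2.INTER_CUBIC);cv2.imwrite("pics/w1l.png",b)
E
```

```text
t 6.6 pos [0.5447 0.3015 0.2302] toolx [-0.9347 -0.3549 -0.0195] z [ 0.0126  0.0219 -0.9997] q [-0.59   0.381 -0.014  1.705 -0.007  1.033  1.335] F [ 0.35  0.32 -0.37] 0.11239157593485864
t 6.65 pos [0.5438 0.301  0.2282] yaw toolx -159.2 z [ 0.01    0.0201 -0.9997] delta tool mm [  76.2 -374.9   21.2] F [ 0.4  0.3 -0.8] M [-0.02  0.02 -0.02] g 9.4 q [-0.59  0.38 -0.01  1.71 -0.01  1.03  1.34]
```

View pics/w1l.png

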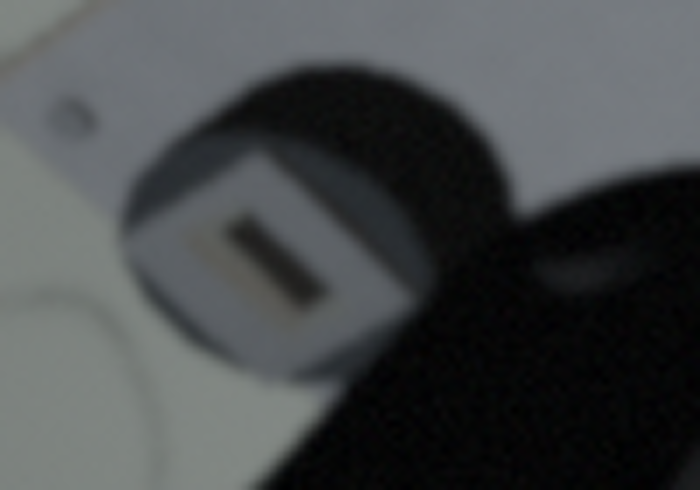

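View pics/w4.png

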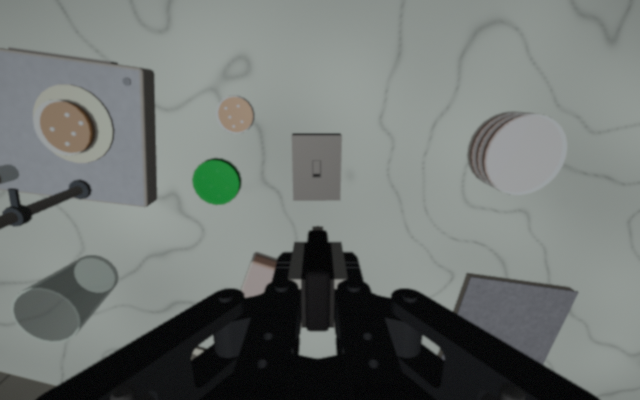

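Call:
apply_moves(
  increments=[5,9,-45,0,0,5,9,-45,0,0,5,9,-45,0,0,5,9,-45,0,0,5,9,-45,0,0,5,9,-45,0,0,5,9,-45,0,0,5,7,-30,0,0,5,3,-15,0,0,5,0,0,0,0,5,0,0,0,0],
)

```text
t: 8.02
eef_pos: [0.5973, -0.0697, 0.2117]
tool_rot: [-0.003, -0.183, 0.983, 0.01]
contact_force: [0.2, -0.1, -1.1]
gripper_width: 0.113
```

```bash
python3 snap.py w5;python3 rel.py .606 -.076 .2; python3 - <<'E'
from h import *
im,d,C,T=load("w5");z=C[...,2]
dd=np.hypot(C[...,0]-.606,C[...,1]+.076)
m=(dd<.05)&(z>.047)&(z<.06)&(d>0);print("lock",m.sum(),C[m].mean(0).round(4),rect(C[m]))
ij=np.argwhere(m);r0,c0=ij.min(0)-10;r1,c1=ij.max(0)+10;print(r0,c0,r1,c1)
b=cv2.resize(im[r0:r1,c0:c1],None,fx=6,fy=6,interpolation=cv2.INTER_CUBIC);cv2.imwrite("pics/w5l.png",b)
E
```

```text
t 8.025 pos [ 0.5973 -0.0697  0.2117] toolx [-0.9327 -0.3606  0.0014] z [-0.009   0.0192 -0.9998] q [-0.066  0.381  0.115  1.757 -0.072  1.017  2.019] F [ 0.21 -0.06 -1.1 ] 0.11256089963528076
t 8.075 pos [ 0.5973 -0.0696  0.2118] yaw toolx -158.84 z [-0.0089  0.0191 -0.9998] delta tool mm [-5.8 -9.3 11.6] F [-0.2  0.9 -1.2] M [-0.02  0.04 -0.02] g 9.7 q [-0.07  0.38  0.11  1.76 -0.07  1.02  2.02]
lock 2067 [ 0.6063 -0.0776  0.0536] (array([607.3, -77.2]), 53.6, 52.7, -88.4)
151 266 223 340
```

View pics/w5l.png

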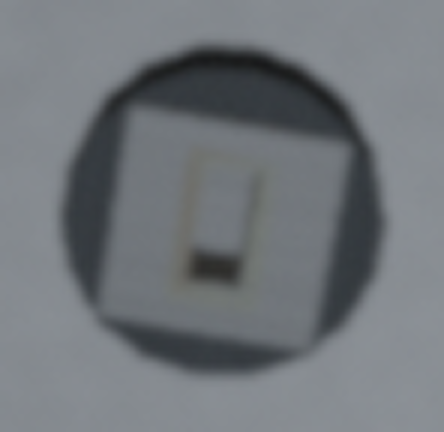

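View pics/w5.png

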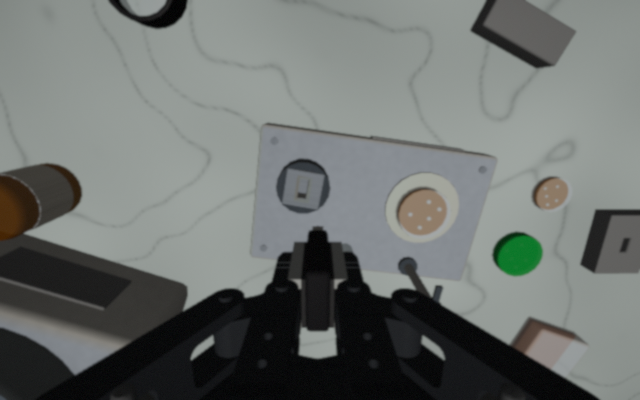

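```bash
python3 - <<'E'
from h import *
im,d,C,T=load("w5")
def op(uv,z):
    r=rays("wrist",uv)@T[:3,:3].T;s=(z-T[2,3])/r[:,2];return T[:3,3]+r*s[:,None]
b=np.array([[128,100],[352,145],[315,352],[100,315],[190,148],[268,158],[257,300],[177,290]])/6+[266,151]-0.42
P=op(b,.054)[:,:2]*1000
for Q in(P[:4],P[4:]):
    print(Q.mean(0).round(1),rect(Q/1000))
    for i in range(4):
        e=Q[(i+1)%4]-Q[i];print(np.linalg.norm(e).round(1),np.degrees(np.arctan2(e[1],e[0])).round(1))
# gray-based refinement of bright square: fit base yaw
z=C[...,2]
m=(d>0)&(z>.024)&(z<.06)&(C[...,0]>.48)&(C[...,0]<.75)&(abs(C[...,1])<.16);m[250:]=0
m=cv2.morphologyEx(m.astype(np.uint8),cv2.MORPH_OPEN,np.ones((5,5)))>0
print("base visible",rect(C[m]))
E
```

```text
[607.9 -76.9] (array([607.8, -77. ]), 37.5, 36.6, -79.6)
36.8 99.2
35.9 11.5
36.3 -79.6
36.7 -167.8
[607.2 -77.3] (array([607.2, -77.2]), 24.6, 13.3, 14.9)
12.7 103.3
24.2 16.4
13.3 -76.8
24.2 -165.1
base visible (array([604.9,  -0.9]), 249.5, 139.3, -76.9)
```

Call:
apply_moves(
  increments=[5,-6,-4,15,4.5,5,-5,-4,20,4.5,5,0,0,20,0,5,0,0,15,0,5,0,0,0,0,5,0,0,0,0],
)

```text
t: 8.82
eef_pos: [0.6114, -0.0631, 0.1411]
tool_rot: [-0.002, -0.109, 0.994, 0.012]
contact_force: [-0.8, 0.1, 0.1]
gripper_width: 0.112
```

```bash
python3 snap.py w6;python3 rel.py .6082 -.0768 .08;  python3 - <<'E'
from h import *
im,d,C,T=load("w6")
b=cv2.resize(im[150:270,250:390],None,fx=5,fy=5,interpolation=cv2.INTER_CUBIC);cv2.imwrite("pics/w6l.png",b)
E
```

```text
t 8.825 pos [ 0.6114 -0.0631  0.1411] toolx [-0.9761 -0.2172  0.0014] z [-0.0064  0.0226 -0.9997] q [-0.085  0.48   0.131  1.788 -0.107  0.887  1.889] F [-0.75  0.13  0.12] 0.11239244910764352
t 8.875 pos [ 0.6112 -0.0631  0.1411] yaw toolx -167.46 z [-0.0065  0.0227 -0.9997] delta tool mm [  5.9 -14.2  60.7] F [ 0.1 -1.  -0.6] M [-0.02  0.05 -0.  ] g 9.3 q [-0.09  0.48  0.13  1.79 -0.11  0.89  1.89]
```

View pics/w6l.png

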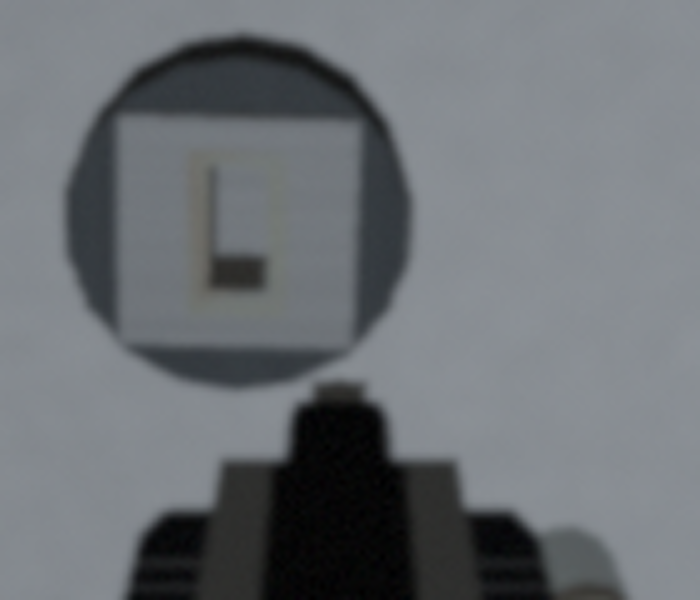

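```bash
python3 - <<'E'
from h import *
im,d,C,T=load("w6")
def op(uv,z):
    r=rays("wrist",uv)@T[:3,:3].T;s=(z-T[2,3])/r[:,2];return T[:3,3]+r*s[:,None]
b=np.array([[115,115],[362,120],[357,348],[120,345],[190,150],[285,155],[280,308],[193,303]])/5+[250,150]-0.4
P=op(b,.054)[:,:2]*1000
for Q in(P[:4],P[4:]):
    print(Q.mean(0).round(1),rect(Q/1000))
# key tip : front-lower edge visible of the blade (u centre 340/5)
print(op(np.array([[340/5+250,380/5+150]]),.1411-.025)*1000)
z=C[...,2]; print(z[225:240:3,312:324:3].round(3)*1000)
E
python3 rel.py .6082 -.0768 .08
```

```text
[608.2 -76.9] (array([608.2, -76.9]), 36.8, 36.3, -78.8)
[607.6 -77.3] (array([607.7, -77.5]), 24.5, 14.2, 10.1)
[[604.30853495 -63.37455226 116.1       ]]
[[ 32.  32.  31.  32.]
 [ 31. 123. 123. 123.]
 [141. 140. 141. 141.]
 [144. 144. 144. 144.]
 [148. 148. 147. 148.]]
t 8.875 pos [ 0.6112 -0.0631  0.1411] yaw toolx -167.46 z [-0.0065  0.0227 -0.9997] delta tool mm [  5.9 -14.2  60.7] F [ 0.1 -1.  -0.6] M [-0.02  0.05 -0.  ] g 9.3 q [-0.09  0.48  0.13  1.79 -0.11  0.89  1.89]
```

Call:
apply_moves(
  increments=[5,3,-7,10,0,5,2.5,-7,15,0,5,0,0,15,0,5,0,0,0,0,5,0,0,0,0],
)

```text
t: 9.5
eef_pos: [0.6086, -0.079, 0.0984]
tool_rot: [-0.002, -0.109, 0.994, 0.011]
contact_force: [0.1, -0.1, 0.6]
gripper_width: 0.108
```

```bash
python3 snap.py w7;python3 rel.py .6086 -.077 .08;  python3 - <<'E'
from h import *
im,d,C,T=load("w7")
b=cv2.resize(im[150:270,250:390],None,fx=5,fy=5,interpolation=cv2.INTER_CUBIC);cv2.imwrite("pics/w7l.png",b)
E
```

```text
t 9.5 pos [ 0.6086 -0.079   0.0984] toolx [-9.764e-01 -2.157e-01  8.000e-04] z [-0.0057  0.0223 -0.9997] q [-0.054  0.533  0.125  1.817 -0.118  0.805  1.925] F [ 0.12 -0.1   0.6 ] 0.10834185499758076
t 9.55 pos [ 0.6085 -0.0788  0.0984] yaw toolx -167.53 z [-0.006   0.0225 -0.9997] delta tool mm [-0.5  1.3 18.4] F [0.3 0.2 0.5] M [-0.05  0.01  0.04] g 9.4 q [-0.05  0.53  0.12  1.82 -0.12  0.81  1.92]
```

View pics/w7l.png

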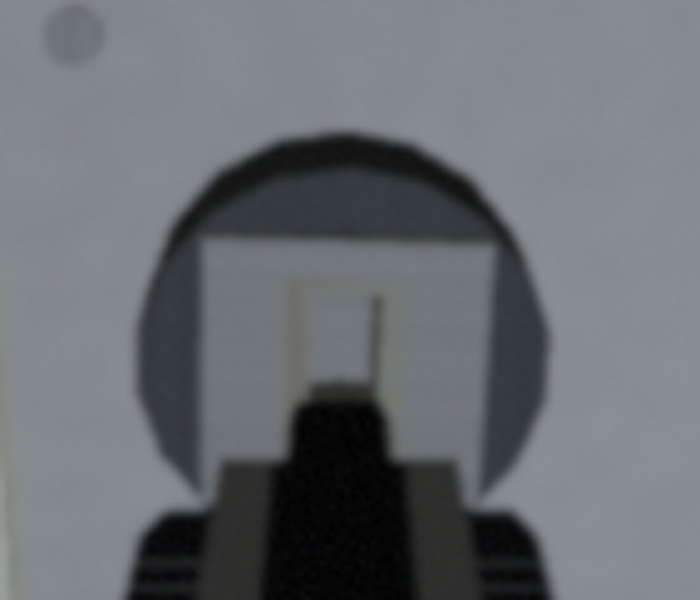

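Call:
apply_moves(
  increments=[5,-0.3,0.6,7,0,5,0,0,7,0,5,0,0,6,0,5,0,0,0,0],
)

```text
t: 10.05
eef_pos: [0.609, -0.0771, 0.0775]
tool_rot: [-0.001, -0.109, 0.994, 0.012]
contact_force: [-0.1, 0.5, -0.5]
gripper_width: 0.109
```

```bash
python3 snap.py w8;python3 rel.py .6086 -.077 .06;  python3 - <<'E'
from h import *
im,d,C,T=load("w8")
b=cv2.resize(im[150:270,250:390],None,fx=5,fy=5,interpolation=cv2.INTER_CUBIC);cv2.imwrite("pics/w8l.png",b)
E
```

```text
t 10.05 pos [ 0.609  -0.0771  0.0775] toolx [-9.762e-01 -2.168e-01 -2.000e-04] z [-0.0048  0.0227 -0.9997] q [-0.052  0.561  0.119  1.828 -0.124  0.765  1.928] F [-0.11  0.45 -0.48] 0.10924097005701457
t 10.1 pos [ 0.6093 -0.0772  0.0778] yaw toolx -167.49 z [-0.0044  0.0226 -0.9997] delta tool mm [ 0.6 -0.1 17.8] F [-0.6  0.1 -0.8] M [-0.05  0.    0.01] g 10.0 q [-0.05  0.56  0.12  1.83 -0.12  0.77  1.93]
```

View pics/w8l.png

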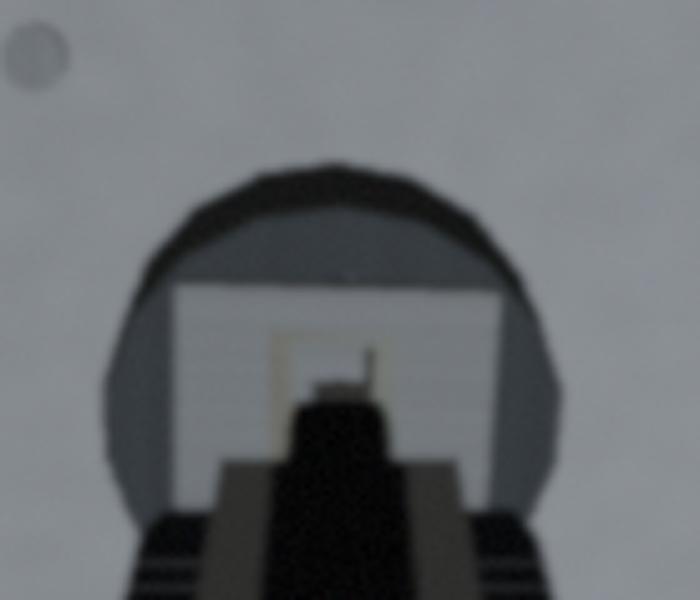

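Call:
apply_moves(
  increments=[5,0.4,-0.6,5,0,5,0,0,5,0,5,0,0,4,0,5,0,0,3,0,5,0,0,0,0],
)

```text
t: 10.72
eef_pos: [0.6091, -0.0776, 0.0599]
tool_rot: [-0.001, -0.109, 0.994, 0.011]
contact_force: [-0.6, 0.0, -1.6]
gripper_width: 0.114
```

```bash
python3 rel.py .6086 -.077 .0593
```

```text
t 10.725 pos [ 0.6091 -0.0776  0.0599] yaw toolx -167.49 z [-0.0038  0.0226 -0.9997] delta tool mm [0.4 0.7 0.6] F [-0.6  0.  -1.6] M [-0.08  0.01  0.03] g 9.7 q [-0.05  0.59  0.11  1.84 -0.13  0.73  1.93]
```

Call:
apply_moves(
  increments=[5,0,0,1.5,0,5,0,0,1.5,0,5,0,0,1.5,0,5,0,0,0,0],
)

```text
t: 11.22
eef_pos: [0.6097, -0.0777, 0.0597]
tool_rot: [0.0, -0.109, 0.994, 0.012]
contact_force: [-0.8, -1.0, -0.2]
gripper_width: 0.114
```

```bash
python3 snap.py w9; python3 rel.py .6086 -.077 .0593;  python3 - <<'E'
from h import *
im,d,C,T=load("w9")
b=cv2.resize(im[150:270,250:390],None,fx=5,fy=5,interpolation=cv2.INTER_CUBIC);cv2.imwrite("pics/w9l.png",b)
E
```

```text
t 11.225 pos [ 0.6097 -0.0777  0.0597] toolx [-0.9764 -0.216  -0.0026] z [-0.0025  0.0233 -0.9997] q [-0.047  0.586  0.113  1.835 -0.129  0.731  1.933] F [-0.76 -1.01 -0.17] 0.1136863918442756
t 11.275 pos [ 0.6098 -0.0777  0.0596] yaw toolx -167.53 z [-0.0023  0.0233 -0.9997] delta tool mm [1.  1.  0.4] F [ 0.7 -0.2 -0.9] M [-0.03  0.01  0.  ] g 9.3 q [-0.05  0.59  0.11  1.84 -0.13  0.73  1.93]
```

View pics/w9l.png

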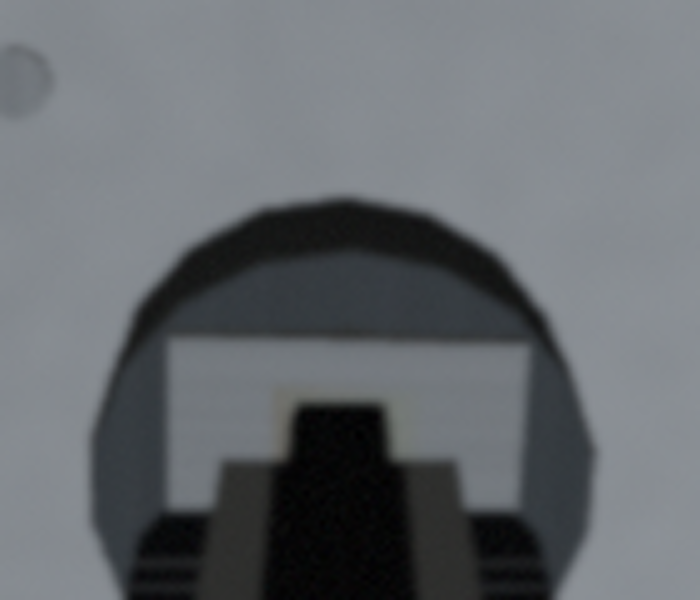

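Call:
apply_moves(
  increments=[5,0,0,4,0],
)

```text
t: 11.4
eef_pos: [0.6103, -0.0777, 0.0586]
tool_rot: [0.0, -0.109, 0.994, 0.012]
contact_force: [-16.4, 1.3, 47.6]
gripper_width: 0.116
```

Call:
apply_moves(
  increments=[5,0,0,4,0],
)

```text
t: 11.52
eef_pos: [0.6103, -0.0778, 0.0586]
tool_rot: [0.0, -0.108, 0.994, 0.012]
contact_force: [-17.4, 1.9, 44.1]
gripper_width: 0.108
```

Call:
apply_moves(
  increments=[5,0,0,0,0,5,0,0,0.5,4,5,0,0,0.5,4,5,0,0,0,0],
  squeeze=60,
)

```text
t: 12.02
eef_pos: [0.6105, -0.0776, 0.0594]
tool_rot: [0.0, -0.036, 0.999, 0.013]
contact_force: [-1.6, 0.4, 2.9]
gripper_width: 0.11
```

```bash
python3 rel.py .6097 -.0777 .0593
```

```text
t 12.025 pos [ 0.6105 -0.0776  0.0594] yaw toolx -175.82 z [-8.000e-04  2.540e-02 -9.997e-01] delta tool mm [ 0.8 -0.   0.1] F [-1.6  0.4  2.9] M [-0.04  0.31  0.02] g 9.4 q [-0.07  0.59  0.15  1.84 -0.16  0.73  1.82]
```

Call:
apply_moves(
  increments=[5,0.4,0,0.3,6,5,0.4,0,0.3,6,5,0,0,0.3,6,5,0,0,0.3,6,5,0,0,0,0],
)

```text
t: 12.65
eef_pos: [0.6103, -0.078, 0.0594]
tool_rot: [-0.002, 0.177, 0.984, 0.012]
contact_force: [-2.0, 0.6, 3.2]
gripper_width: 0.112
```

```bash
python3 rel.py .6097 -.0777 .0593
```

```text
t 12.65 pos [ 0.6103 -0.078   0.0594] yaw toolx 159.62 z [ 2.000e-04  2.540e-02 -9.997e-01] delta tool mm [0.7 0.1 0.1] F [-2.   0.6  3.2] M [ 0.    0.29 -0.05] g 9.5 q [-0.15  0.6   0.26  1.84 -0.26  0.73  1.47]
```

Call:
apply_moves(
  increments=[5,0,0,0.3,6,5,0,0,0.3,6,5,0,0,0.3,6],
)

```text
t: 13.02
eef_pos: [0.6101, -0.0786, 0.0594]
tool_rot: [-0.004, 0.331, 0.943, 0.012]
contact_force: [-3.3, 0.1, 6.1]
gripper_width: 0.106
```

```bash
python3 rel.py .6097 -.0777 .0593
```

```text
t 13.025 pos [ 0.6101 -0.0786  0.0594] yaw toolx 141.29 z [-2.000e-04  2.550e-02 -9.997e-01] delta tool mm [0.9 0.4 0.1] F [-3.3  0.1  6.1] M [-0.12  0.63  0.08] g 9.1 q [-0.21  0.61  0.34  1.85 -0.33  0.74  1.22]
```

Call:
apply_moves(
  increments=[5,0,0,0.3,5],
)

```text
t: 13.15
eef_pos: [0.6101, -0.0788, 0.0594]
tool_rot: [-0.005, 0.373, 0.928, 0.012]
contact_force: [-2.6, 0.5, 6.9]
gripper_width: 0.107
```

```bash
python3 rel.py .6097 -.0777 .0593
```

```text
t 13.15 pos [ 0.6101 -0.0788  0.0594] yaw toolx 136.18 z [-3.000e-04  2.550e-02 -9.997e-01] delta tool mm [1.  0.5 0.2] F [-2.6  0.5  6.9] M [-0.02  0.62  0.14] g 9.1 q [-0.23  0.61  0.37  1.85 -0.35  0.74  1.14]
```

Call:
apply_moves(
  increments=[5,0,0,0.3,5],
)

```text
t: 13.28
eef_pos: [0.61, -0.0789, 0.0594]
tool_rot: [-0.006, 0.414, 0.91, 0.012]
contact_force: [-3.1, 0.3, 6.7]
gripper_width: 0.108
```

```bash
python3 rel.py .6097 -.0777 .0593
```

```text
t 13.275 pos [ 0.61   -0.0789  0.0594] yaw toolx 131.08 z [-6.000e-04  2.560e-02 -9.997e-01] delta tool mm [1.1 0.6 0.2] F [-3.1  0.3  6.7] M [-0.02  0.69  0.03] g 9.2 q [-0.25  0.62  0.39  1.85 -0.37  0.75  1.07]
```

Call:
apply_moves(
  increments=[5,0,0,0.3,4],
)

```text
t: 13.4
eef_pos: [0.6099, -0.079, 0.0594]
tool_rot: [-0.006, 0.446, 0.895, 0.011]
contact_force: [-2.3, 0.0, 6.4]
gripper_width: 0.108
```

```bash
python3 rel.py .6097 -.0777 .0593
```

```text
t 13.4 pos [ 0.6099 -0.079   0.0594] yaw toolx 127.01 z [-9.000e-04  2.560e-02 -9.997e-01] delta tool mm [1.1 0.7 0.2] F [-2.3  0.   6.4] M [-0.    0.68  0.04] g 9.3 q [-0.26  0.62  0.41  1.85 -0.39  0.75  1.02]
```

Call:
apply_moves(
  increments=[5,0,0,0.3,4],
)

```text
t: 13.52
eef_pos: [0.6098, -0.0791, 0.0595]
tool_rot: [-0.007, 0.478, 0.878, 0.011]
contact_force: [-2.8, 0.8, 7.5]
gripper_width: 0.11
```

```bash
python3 rel.py .6097 -.0777 .0593
```

```text
t 13.525 pos [ 0.6098 -0.0791  0.0595] yaw toolx 122.94 z [-0.0011  0.0257 -0.9997] delta tool mm [1.2 0.7 0.2] F [-2.8  0.8  7.5] M [0.02 0.66 0.04] g 9.4 q [-0.27  0.62  0.43  1.85 -0.4   0.75  0.96]
```

Call:
apply_moves(
  increments=[5,0,0,0.3,4],
)

```text
t: 13.65
eef_pos: [0.6096, -0.0792, 0.0595]
tool_rot: [-0.007, 0.508, 0.861, 0.011]
contact_force: [-3.2, 1.2, 7.3]
gripper_width: 0.109
```

```bash
python3 rel.py .6097 -.0777 .0593;python3 snap.py w10;  python3 - <<'E'
from h import *
im,d,C,T=load("w10")
b=cv2.resize(im[150:270,250:390],None,fx=5,fy=5,interpolation=cv2.INTER_CUBIC);cv2.imwrite("pics/w10l.png",b)
E
```

```text
t 13.65 pos [ 0.6096 -0.0792  0.0595] yaw toolx 118.9 z [-0.0016  0.0258 -0.9997] delta tool mm [1.3 0.8 0.2] F [-3.2  1.2  7.3] M [-0.01  0.77  0.3 ] g 9.3 q [-0.28  0.63  0.45  1.85 -0.42  0.76  0.9 ]
t 13.65 pos [ 0.6096 -0.0792  0.0595] toolx [-0.4831  0.8752  0.0234] z [-0.0016  0.0258 -0.9997] q [-0.285  0.628  0.447  1.853 -0.418  0.757  0.903] F [-3.23  1.15  7.33] 0.10918179540341538
```

View pics/w10l.png

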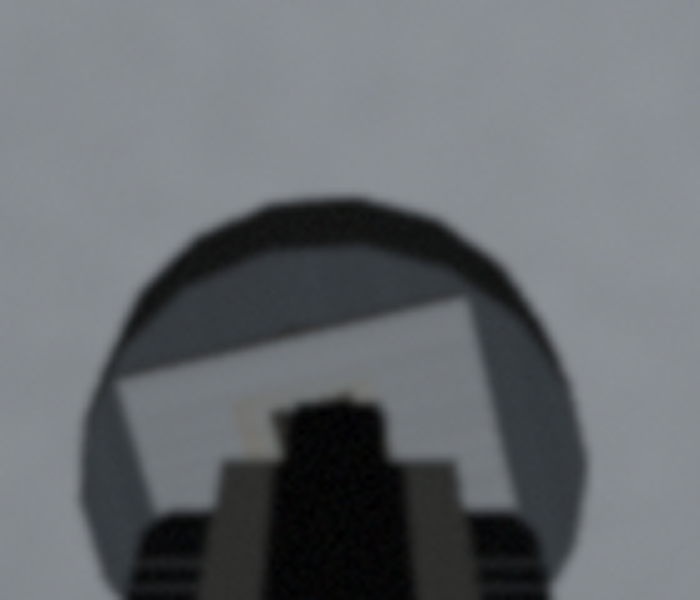

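Call:
apply_moves(
  increments=[5,0,0,0.3,4],
)

```text
t: 13.82
eef_pos: [0.6095, -0.0792, 0.0595]
tool_rot: [-0.008, 0.539, 0.842, 0.01]
contact_force: [-2.4, -0.1, 6.8]
gripper_width: 0.108
```

```bash
python3 rel.py .6097 -.0777 .0593
```

```text
t 13.825 pos [ 0.6095 -0.0792  0.0595] yaw toolx 114.79 z [-0.0021  0.0257 -0.9997] delta tool mm [1.3 0.8 0.2] F [-2.4 -0.1  6.8] M [-0.06  0.71  0.69] g 9.2 q [-0.3   0.63  0.47  1.85 -0.43  0.76  0.85]
```

Call:
apply_moves(
  increments=[5,0,0,0.3,4],
)

```text
t: 13.95
eef_pos: [0.6093, -0.0791, 0.0595]
tool_rot: [-0.008, 0.567, 0.823, 0.01]
contact_force: [-3.1, 0.8, 7.8]
gripper_width: 0.109
```

```bash
python3 rel.py .6097 -.0777 .0593
```

```text
t 13.95 pos [ 0.6093 -0.0791  0.0595] yaw toolx 110.87 z [-0.0028  0.0256 -0.9997] delta tool mm [1.1 0.8 0.2] F [-3.1  0.8  7.8] M [-0.02  0.76  1.05] g 9.3 q [-0.31  0.64  0.48  1.85 -0.45  0.77  0.79]
```

```bash
python3 snap.py w11;  python3 - <<'E'
from h import *
im,d,C,T=load("w11")
b=cv2.resize(im[150:270,250:390],None,fx=5,fy=5,interpolation=cv2.INTER_CUBIC);cv2.imwrite("pics/w11l.png",b)
def op(uv,z,T):
    r=rays("wrist",uv)@T[:3,:3].T;s=(z-T[2,3])/r[:,2];return T[:3,3]+r*s[:,None]
T10=load("w10")[3]
P=op(np.array([[118,380],[468,297]])/5+[250,150]-.4,.054,T10);e=P[1]-P[0];print(np.degrees(np.arctan2(e[1],e[0])),np.hypot(*e[:2]))
E
```

```text
t 13.95 pos [ 0.6093 -0.0791  0.0595] toolx [-0.3561  0.9341  0.0249] z [-0.0028  0.0256 -0.9997] q [-0.311  0.637  0.484  1.854 -0.45   0.765  0.79 ] F [-3.11  0.79  7.83] 0.10855297044058675
42.70263048533534 0.03627281290567708
```

View pics/w11l.png

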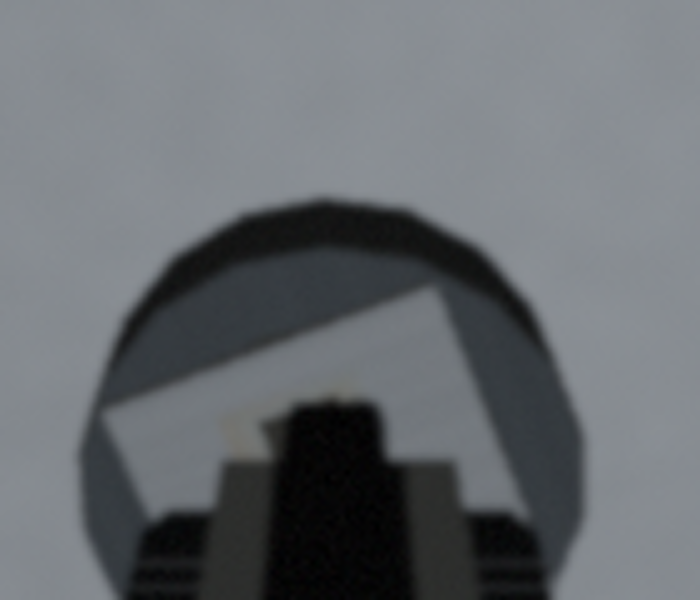

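Call:
apply_moves(
  increments=[5,0,0,0.5,-4,5,0,0,0.5,-3,5,0,0,0,0,30,0,0,0,0,60,0,0,0,0,60,0,0,0,0,60,0,0,0,0,60,0,0,-20,0,60,0,0,-40,0,60,0,0,-40,0,60,0,0,-20,0,60,0,0,0,0],
)

```text
t: 15.5
eef_pos: [0.6107, -0.083, 0.1874]
tool_rot: [-0.006, 0.513, 0.858, 0.011]
contact_force: [-0.1, -0.4, 0.3]
gripper_width: 0.701
```

```bash
python3 rel.py .6097 -.0777 .0593;python3 snap.py w12;  python3 - <<'E'
from h import *
im,d,C,T=load("w12")
o=get_obs();uv=[320,200]
z=C[...,2]
m=(d>0)&(np.hypot(C[...,0]-.608,C[...,1]+.077)<.05)&(z>.085)&(z<.11);print("keytop",m.sum(),C[m].mean(0).round(4),rect(C[m]),np.percentile(z[m],[5,50,95]).round(4))
m2=(d>0)&(np.hypot(C[...,0]-.608,C[...,1]+.077)<.05)&(z>.047)&(z<.06);print("face",np.median(z[m2]))
ij=np.argwhere(m2);r0,c0=ij.min(0)-15;r1,c1=ij.max(0)+15;print(r0,c0)
b=cv2.resize(im[r0:r1,c0:c1],None,fx=6,fy=6,interpolation=cv2.INTER_CUBIC);cv2.imwrite("pics/w12l.png",b)
E
```

```text
t 15.5 pos [ 0.6107 -0.083   0.1874] yaw toolx 118.21 z [ 1.000e-04  2.460e-02 -9.997e-01] delta tool mm [2.400e+00 1.000e-01 1.282e+02] F [-0.1 -0.4  0.3] M [-0.05  0.    0.06] g 59.9 q [-0.36  0.47  0.55  1.77 -0.31  0.99  0.81]
t 15.5 pos [ 0.6107 -0.083   0.1874] toolx [-0.4726  0.881   0.0216] z [ 1.000e-04  2.460e-02 -9.997e-01] q [-0.355  0.47   0.545  1.771 -0.315  0.987  0.811] F [-0.06 -0.38  0.31] 0.7013598093904511
keytop 471 [ 0.6082 -0.0767  0.0961] (array([608.9, -77.9]), 28.2, 10.0, -58.7) [0.0925 0.0965 0.0978]
face 0.05386302302047069
139 272
```

View pics/w12.png

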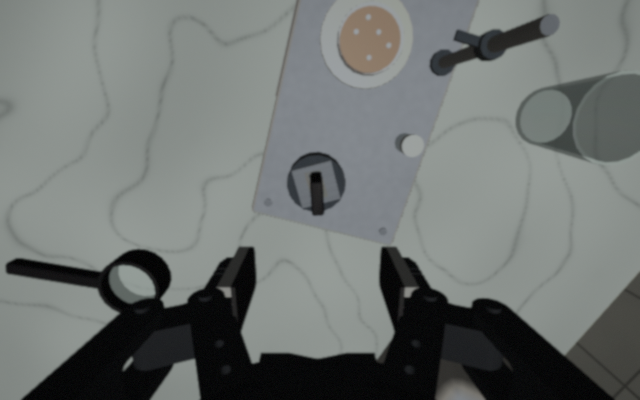

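View pics/w12l.png

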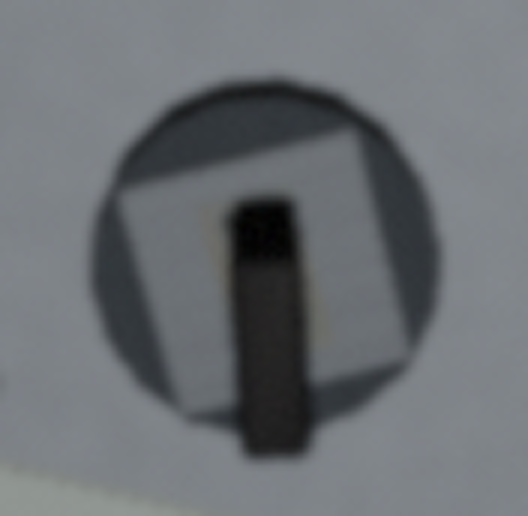

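```bash
python3 - <<'E'
from h import *
def op(uv,z,T):
    r=rays("wrist",uv)@T[:3,:3].T;s=(z-T[2,3])/r[:,2];return T[:3,3]+r*s[:,None]
im,d,C,T=load("w12")
P=op(np.array([[120,188],[352,128],[408,352],[185,415]])/6+[272,139]-.4,.054,T);print("face",rect(P))
# amber dish
for n in ["w1","w4","w5","w12"]:
    im,d,C,T=load(n);z=C[...,2]
    hsv=cv2.cvtColor(im,cv2.COLOR_BGR2HSV)
    near=np.hypot(C[...,0]-.597,C[...,1]-.055)<.06
    m=near&(hsv[...,1]>60)&(d>0)
    m=cv2.morphologyEx(m.astype(np.uint8),cv2.MORPH_CLOSE,np.ones((5,5)))
    cs,_=cv2.findContours(m,0,1);c=max(cs,key=cv2.contourArea)
    uv=c[:,0].astype(float)
    zz=z[m>0]
    for h in(.044,.048):
        Q=op(uv,h,T)[:,:2]*1000;(ce,ax,a)=cv2.fitEllipse(Q.astype(np.float32));print(n,h,"dish",np.round(ce,1),np.round(ax,1),"zmed",np.median(zz).round(4))
    # stage: white disc z 0.032-0.0365
    if n in("w5","w1"):
        print("base",np.median(z[(np.hypot(C[...,0]-.597,C[...,1]-.055)<.07)&(np.hypot(C[...,0]-.597,C[...,1]-.055)>.055)]))
im,d,C,T=load("w12");z=C[...,2]
m=(z>.1)&(z<.17)&(d>0)&(np.arange(400)[:,None]<100)&(np.arange(640)[None]>400)
print(m.sum(),rect(C[m]));np.set_printoptions(suppress=True)
print(C[28:60:3,445:500:6,2].round(3))
b=cv2.resize(im[0:100,400:580],None,fx=4.4,fy=4.4,interpolation=cv2.INTER_CUBIC);cv2.imwrite("pics/w12p.png",b)
E
```

```text
face (array([608.1, -77.1]), 36.5, 35.5, -47.3)
w1 0.044 dish [588.8  54.5] [48.2 51.4] zmed 0.0486
w1 0.048 dish [587.5  57.9] [47.6 50.8] zmed 0.0486
base 0.030689817417542786
w4 0.044 dish [588.7  53.5] [47.9 51.5] zmed 0.0486
w4 0.048 dish [587.2  56.2] [47.3 50.9] zmed 0.0486
w5 0.044 dish [589.6  48.5] [47.1 49.8] zmed 0.0489
w5 0.048 dish [588.9  46.6] [46.5 49.2] zmed 0.0489
base 0.03098121417809363
w12 0.044 dish [590.4  50.4] [46.9 47.8] zmed 0.0489
w12 0.048 dish [590.2  49.4] [46.3 47.1] zmed 0.0489
2165 (array([648.7,  64. ]), 31.6, 17.0, 24.6)
[[ 0.031  0.03   0.031  0.031  0.001 -0.002  0.001  0.002  0.001  0.002]
 [ 0.03   0.031  0.114  0.115  0.     0.001  0.     0.117  0.118  0.118]
 [ 0.03   0.031  0.114  0.114  0.112  0.113  0.111  0.117  0.117  0.127]
 [ 0.031  0.03   0.114  0.114  0.113  0.115  0.114  0.116  0.122  0.131]
 [ 0.031  0.031  0.112  0.114  0.332  0.113  0.117  0.117  0.126  0.132]
 [ 0.03   0.031  0.03   0.112  0.114  0.114  0.117  0.117  0.126  0.132]
 [ 0.031  0.032  0.03   0.001  0.093  0.112  0.118  0.117  0.125  0.131]
 [ 0.036  0.03   0.031  0.084  0.095  0.112  0.116  0.118  0.123  0.127]
 [ 0.036  0.038  0.073  0.086  0.095  0.11   0.116  0.116  0.117  0.118]
 [ 0.044  0.062  0.074  0.083  0.093  0.108  0.117  0.118  0.117  0.118]
 [ 0.051  0.063  0.072  0.083  0.09   0.002  0.112  0.117  0.118  0.001]]
```

View pics/w12p.png

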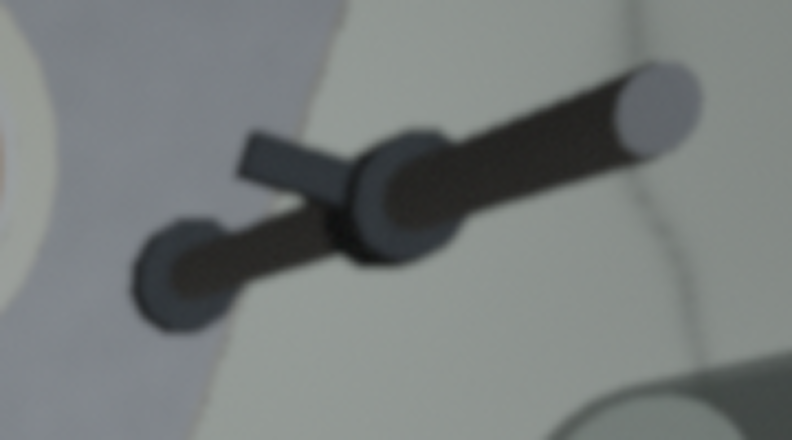

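```bash
python3 - <<'E'
from h import *
im,d,C,T=load("w12");z=C[...,2]
rr=outline_of("wrist","loupe")
for r in rr[:2]: print(r["p"],r["extent"])
v,u=np.mgrid[0:400,0:640]
box=(u<175)&(v>240)&(v<315)&(d>0)
m=box&(z>.026)&(z<.038);P=C[m]
print(m.sum(),z[m].mean(),rect(P))
# handle: points with x far
h=box&(z>.026)&(z<.038)&(u<95);print("handle",rect(C[h]),C[h].mean(0))
r=box&(z>.026)&(z<.038)&(u>100);(ce,rad)=cv2.minEnclosingCircle((C[r][:,:2]*1000).astype(np.float32));print("ring",ce,rad)
pm=(z>.155)&(z<.175)&(u>400)&(v<60)&(d>0);print("post top",np.median(z[pm]),C[pm].mean(0),pm.sum())
pm=(z>.11)&(z<.1155)&(u>452)&(u<470)&(v>28)&(v<45);print("ptr",np.median(z[pm]),pm.sum())
E
python3 rel.py .42 -.29 .15
```

```text
0.65 [89.7, 281.5, 168.0, 64.2]
2284 0.03156307751669496 (array([ 446.3, -296.4]), 157.1, 61.8, 29.3)
handle (array([ 410.1, -299.5]), 92.8, 15.8, 16.1) [ 0.40951781 -0.29775424  0.03188113]
ring (487.29327392578125, -276.3781433105469) 33.56779098510742
post top 0.16502182002989962 [0.65519926 0.06608774 0.16333808] 659
ptr 0.11362066512282704 189
t 15.6 pos [ 0.6096 -0.0826  0.1851] yaw toolx 118.21 z [-0.0035  0.0247 -0.9997] delta tool mm [ -94.  -265.4   30.6] F [ 0.5  0.7 -0. ] M [-0.08  0.04  0.03] g 60.0 q [-0.35  0.47  0.54  1.77 -0.32  0.99  0.81]
```

Call:
apply_moves(
  increments=[70,-8,-20,0,0,70,-15,-40,0,0,70,-15,-40,0,0,70,-15,-40,0,0,70,-15,-40,0,0,70,-15,-40,0,0,70,-12,-30,0,0,70,-5,-10,0,0,70,0,0,0,0],
)

```text
t: 16.73
eef_pos: [0.4066, -0.304, 0.173]
tool_rot: [-0.016, 0.517, 0.856, 0.006]
contact_force: [-0.0, 0.2, -0.3]
gripper_width: 0.818
```

Call:
apply_moves(
  increments=[70,0,0,0,9,70,0,0,0,9,70,0,0,0,9,70,0,0,0,9,70,0,0,0,9,70,0,0,0,9,70,0,0,0,9,70,0,0,0,9,70,0,0,0,9,70,0,0,0,9,70,0,0,0,9,70,0,0,0,0],
)

```text
t: 18.23
eef_pos: [0.4188, -0.2862, 0.1681]
tool_rot: [-0.019, 0.988, 0.151, -0.011]
contact_force: [-0.3, -0.3, 0.4]
gripper_width: 0.818
```

```bash
python3 rel.py .4279 -.2942 .01;python3 snap.py w13; python3 rel.py .4279 -.2942 .01
```

```text
t 18.225 pos [ 0.4188 -0.2862  0.1681] yaw toolx 17.39 z [-0.0273  0.0333 -0.9991] delta tool mm [  8.9  16.6 157.4] F [-0.3 -0.3  0.4] M [-0.08 -0.07 -0.06] g 69.9 q [-0.32  0.5   1.07  2.03 -0.54  0.98 -0.23]
t 18.225 pos [ 0.4188 -0.2862  0.1681] toolx [ 0.9542  0.2988 -0.0162] z [-0.0273  0.0333 -0.9991] q [-0.323  0.499  1.074  2.032 -0.543  0.976 -0.227] F [-0.32 -0.25  0.39] 0.818457045578387
t 18.275 pos [ 0.4188 -0.2862  0.1681] yaw toolx 17.48 z [-0.0271  0.0336 -0.9991] delta tool mm [  8.8  16.7 157.5] F [1.6 0.7 0.8] M [-0.06 -0.05  0.03] g 70.0 q [-0.32  0.5   1.07  2.03 -0.54  0.98 -0.23]
```

View pics/w13.png

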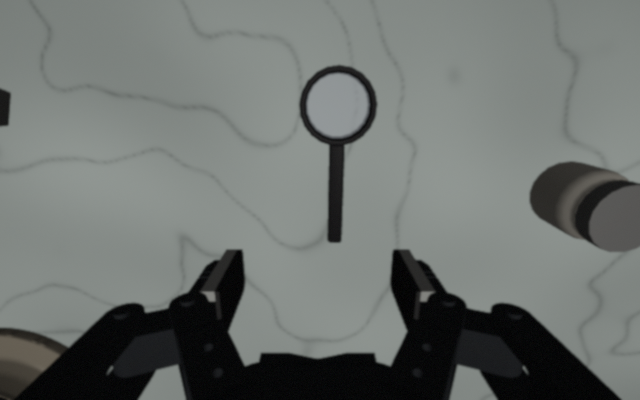

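```bash
cat > lp.py <<'E'
from h import *
import sys
im,d,C,T=load(sys.argv[1]);z=C[...,2]
near=(np.hypot(C[...,0]-.487,C[...,1]+.276)<.15)&(d>0)&(np.arange(400)[:,None]<250)
m=(near&(z>.026)&(z<.038)).astype(np.uint8);m[:, :290]=0;m[:,390:]=0
P=C[m>0];
a=np.hypot(P[:,0]-.4873,P[:,1]+.2764)
hd=P[a>.045];rg=P[a<.04]
print("handle",rect(hd),"ring",cv2.minEnclosingCircle((rg[:,:2]*1000).astype(np.float32)),"z",np.median(hd[:,2]),np.median(rg[:,2]))
vx=cv2.fitLine((hd[:,:2]*1000).astype(np.float32),cv2.DIST_L2,0,.01,.01).ravel();print("yaw",np.degrees(np.arctan2(vx[1],vx[0]))%180,vx[2:])
E
python3 lp.py w13
```

```text
handle (array([ 405.7, -301.6]), 81.3, 14.0, 16.9) ring ((484.0016174316406, -277.9283447265625), 36.39129638671875) z 0.03266110440345779 0.032526147097849845
yaw 16.905554 [ 407.75705 -300.9686 ]
```

Call:
apply_moves(
  increments=[70,2,4,10,0.5,70,3,5,20,0,70,3,5,25,0,70,1,2,25,0,70,0,0,15,0,70,0,0,0,0,70,0,0,0,0],
)

```text
t: 19.15
eef_pos: [0.4322, -0.2949, 0.0674]
tool_rot: [-0.02, 0.988, 0.154, -0.01]
contact_force: [0.0, -0.3, 0.1]
gripper_width: 0.817
```

```bash
python3 snap.py w14;python3 lp.py w14; python3 rel.py .4287 -.2946 .009
```

```text
t 19.15 pos [ 0.4322 -0.2949  0.0674] toolx [ 0.9526  0.3038 -0.0132] z [-0.0253  0.0359 -0.999 ] q [-0.159  0.655  0.88   2.058 -0.722  0.818 -0.092] F [ 0.   -0.32  0.06] 0.8171289688815173
handle (array([ 431.4, -293.8]), 27.8, 14.0, 16.6) ring ((483.989501953125, -277.4575500488281), 36.53594970703125) z 0.032689266013504956 0.03258775909420486
yaw 15.23705 [ 431.99533 -293.69962]
t 19.2 pos [ 0.4322 -0.2948  0.0675] yaw toolx 17.69 z [-0.0251  0.0359 -0.999 ] delta tool mm [-2.5  1.1 58.5] F [ 0.6  0.1 -0.2] M [-0.02 -0.11 -0.07] g 70.2 q [-0.16  0.65  0.88  2.06 -0.72  0.82 -0.09]
```

View pics/w14.png

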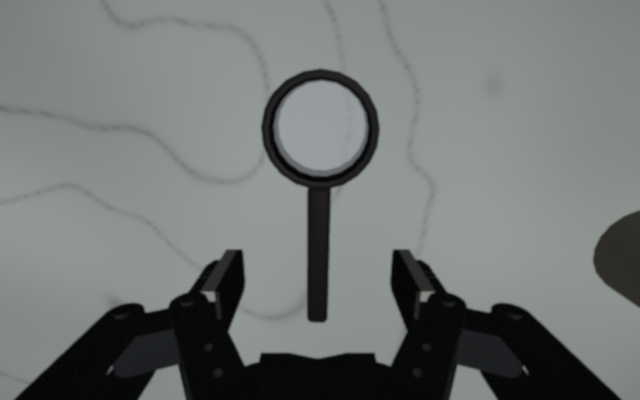

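Call:
apply_moves(
  increments=[70,-1,0.5,12,0.7,70,-1,0.5,14,0,70,-0.5,0,14,0,70,0,0,12,0,70,0,0,5,0,70,0,0,0,0],
)

```text
t: 19.95
eef_pos: [0.429, -0.2944, 0.0069]
tool_rot: [-0.019, 0.989, 0.147, -0.009]
contact_force: [-0.3, 0.7, 0.3]
gripper_width: 0.818
```

```bash
python3 rel.py .4287 -.2946 .009
```

```text
t 19.95 pos [ 0.429  -0.2944  0.0069] yaw toolx 16.98 z [-0.0242  0.0358 -0.9991] delta tool mm [-0.3  0.1 -2.1] F [-0.3  0.7  0.3] M [-0.07 -0.07 -0.04] g 69.8 q [-0.08  0.74  0.77  2.08 -0.83  0.71 -0.02]
```

Good position. Closing on the handle.

Call:
apply_moves(
  increments=[40,0,0,-2,0,12,0,0,0,0,5,0,0,0,0,5,0,0,0,0,5,0,0,0,0],
  squeeze=50,
)

```text
t: 20.58
eef_pos: [0.4298, -0.295, 0.0104]
tool_rot: [-0.019, 0.989, 0.147, -0.008]
contact_force: [0.3, -0.0, 0.5]
gripper_width: 0.153
```

```bash
python3 rel.py .4287 -.2946 .009
```

```text
t 20.575 pos [ 0.4298 -0.295   0.0104] yaw toolx 16.98 z [-0.022   0.0348 -0.9992] delta tool mm [-0.9 -0.7  1.4] F [ 0.3 -0.   0.5] M [-0.04 -0.01 -0.03] g 13.1 q [-0.08  0.73  0.78  2.08 -0.83  0.72 -0.02]
```

Call:
apply_moves(
  increments=[5,0,0,-8,0,5,0,0,-20,0,5,0,0,-30,0,5,0,0,-40,0,5,0,0,-40,0,5,0,0,-40,0,5,0,0,0,0,5,0,0,0,0],
)

```text
t: 21.58
eef_pos: [0.4325, -0.3019, 0.1996]
tool_rot: [-0.019, 0.989, 0.146, -0.008]
contact_force: [0.7, -0.8, -1.9]
gripper_width: 0.152
```

```bash
python3 snap.py w15; python3 rel.py .4287 -.2946 .009
```

```text
t 21.575 pos [ 0.4325 -0.3019  0.1996] toolx [ 0.9572  0.2892 -0.01  ] z [-0.0211  0.0352 -0.9992] q [-0.314  0.488  1.096  1.961 -0.517  1.049 -0.253] F [ 0.68 -0.84 -1.9 ] 0.15216117467919754
t 21.625 pos [ 0.4325 -0.3023  0.1996] yaw toolx 16.8 z [-0.0211  0.0348 -0.9992] delta tool mm [  0.5  -0.9 190.8] F [-0.1 -0.2 -1. ] M [-0.08  0.03 -0.01] g 13.0 q [-0.31  0.49  1.1   1.96 -0.52  1.05 -0.25]
```

View pics/w15.png

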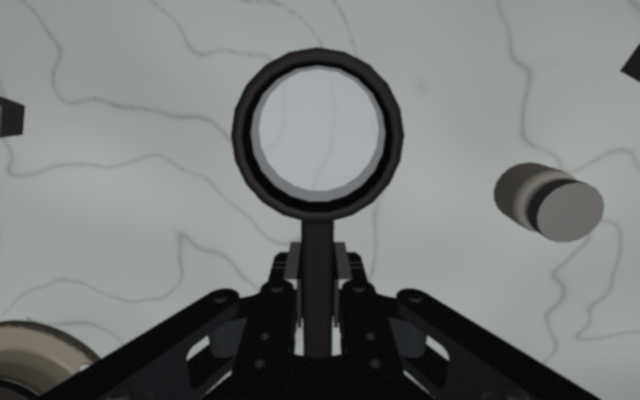

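```bash
cat > lens.py <<'E'
from h import *
import sys
im,d,C,T=load(sys.argv[1]);z=C[...,2]
o=get_obs();
Tt=T@np.linalg.inv(get_calibration("wrist")["T_tool_cam"])
zc=Tt[2,3]
g=cv2.cvtColor(im,cv2.COLOR_BGR2GRAY)
Ct=((C.reshape(-1,3)-Tt[:3,3])@Tt[:3,:3]).reshape(C.shape)  # tool coords
m=(d>0)&(np.hypot(Ct[...,0]-.062,Ct[...,1])<.045)&(abs(Ct[...,2]+.022)<.008)
P=C[m];A=np.c_[P[:,:2]-P[:,:2].mean(0),np.ones(len(P))]
for _ in range(4):
    k=np.linalg.lstsq(A,P[:,2],rcond=None)[0];r=P[:,2]-A@k;ok=abs(r)<.0025;A,P=A[ok],P[ok]
print("n",len(P),"slope dz/dx,dz/dy",k[:2].round(4),"deg",np.degrees(np.hypot(*k[:2])).round(2),"ztop mean",k[2].round(4),"resid",r.std())
# circle from outer contour in tool plane
mm=np.zeros(m.shape,np.uint8);mm[m]=1
mm=cv2.morphologyEx(mm,cv2.MORPH_CLOSE,np.ones((3,3)))
uv=np.argwhere(mm)[:,::-1].astype(float)
# intersect with lens top plane
r_=rays("wrist",uv)@T[:3,:3].T;c0=T[:3,3];n=np.array([-k[0],-k[1],1]);pm=np.r_[P[:,:2].mean(0),k[2]]
s=((pm-c0)@n)/(r_@n);Q=c0+r_*s[:,None]
from scipy.optimize import least_squares
hull=cv2.convexHull((Q[:,:2]*1000).astype(np.float32))[:,0]
tx=Tt[:2,0]/np.linalg.norm(Tt[:2,0])
c=np.r_[Tt[:2,3]*1000+62*tx]
sel=((hull-c)@tx)>-22
f=least_squares(lambda p:np.hypot(*(hull[sel]-p[:2]).T)-p[2],[*c,33],loss="soft_l1")
zt=k[2]+k[:2]@(f.x[:2]/1000-pm[:2])
print("ring centre top",f.x.round(2),"res",np.abs(f.fun).mean().round(2),"ztop@c",zt.round(4),"bottom centre",(np.r_[f.x[:2]/1000,zt]-.032*n/np.linalg.norm(n)).round(4))
Rm=Tt[:3,:3];print("tool frame of ring top",(Rm.T@(np.r_[f.x[:2]/1000,zt]-Tt[:3,3])*1000).round(1),"tool z",Rm[:,2].round(4),"TCP",Tt[:3,3].round(4))
E
python3 lens.py w15
```

```text
n 7698 slope dz/dx,dz/dy [-0.0038  0.0205] deg 1.19 ztop mean 0.2221 resid 0.000799942486280132
ring centre top [ 490.91 -284.79   32.46] res 0.1 ztop@c 0.2221 bottom centre [ 0.4908 -0.2841  0.1901]
tool frame of ring top [ 60.7  -0.4 -23.2] tool z [-0.0211  0.0352 -0.9992] TCP [ 0.4325 -0.3019  0.1996]
```

Call:
apply_moves(
  increments=[5,8,-14,0,0,5,18,-31,0,0,5,18,-31,0,0,5,18,-31,0,0,5,18,-31,0,0,5,18,-31,0,0,5,18,-31,0,0,5,18,-31,0,0,5,14,-25,0,0,5,8,-14,0,0,5,0,0,0,0,5,0,0,0,0],
)

```text
t: 23.12
eef_pos: [0.4982, 0.0094, 0.1993]
tool_rot: [-0.019, 0.989, 0.142, -0.018]
contact_force: [0.2, 0.1, -0.6]
gripper_width: 0.155
```

```bash
python3 snap.py w16; python3 lens.py w16; python3 rel.py .53 .033 .122
```

```text
t 23.125 pos [0.4982 0.0094 0.1993] toolx [ 0.9589  0.2821 -0.0306] z [-0.0413  0.0319 -0.9986] q [-1.024  0.481  1.199  2.025 -0.55   1.051 -0.835] F [ 0.2   0.1  -0.63] 0.1546127457382228
n 7674 slope dz/dx,dz/dy [-0.0235  0.0153] deg 1.61 ztop mean 0.2206 resid 0.0007855685003877026
ring centre top [557.19  26.21  32.44] res 0.1 ztop@c 0.2206 bottom centre [0.5564 0.0267 0.1886]
tool frame of ring top [ 60.7  -0.5 -23.2] tool z [-0.0413  0.0319 -0.9986] TCP [0.4982 0.0094 0.1993]
t 23.175 pos [0.4982 0.0094 0.1993] yaw toolx 16.38 z [-0.0412  0.0321 -0.9986] delta tool mm [ 39.5 -10.5  76.6] F [ 1.  -0.3 -0.7] M [-0.03  0.05  0.01] g 13.0 q [-1.02  0.48  1.2   2.02 -0.55  1.05 -0.84]
```

View pics/w16.png

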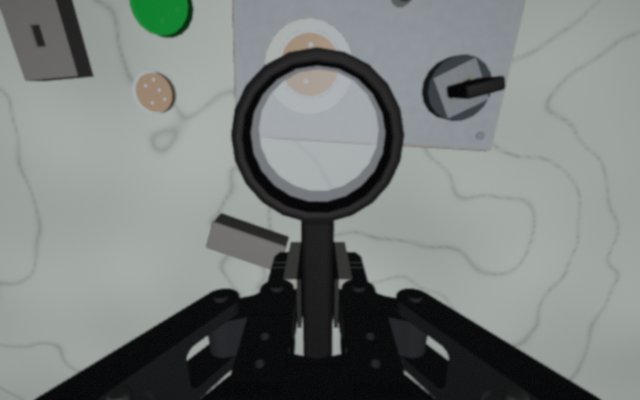

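Call:
apply_moves(
  increments=[5,6,-2,0,0,5,10,-4,0,0,5,10,-4,0,0,5,6,-2,0,0,5,0,0,0,0,5,0,0,0,0],
)

```text
t: 23.92
eef_pos: [0.5279, 0.0294, 0.1989]
tool_rot: [-0.019, 0.99, 0.141, -0.018]
contact_force: [0.6, -0.4, -0.6]
gripper_width: 0.151
```

```bash
python3 snap.py w17; python3 lens.py w17; python3 rel.py .53 .033 .122
```

```text
t 23.925 pos [0.5279 0.0294 0.1989] toolx [ 0.9598  0.279  -0.03  ] z [-0.0405  0.032  -0.9987] q [-0.996  0.531  1.157  1.959 -0.586  1.08  -0.857] F [ 0.58 -0.41 -0.63] 0.15102446039976858
n 7711 slope dz/dx,dz/dy [-0.0237  0.0167] deg 1.66 ztop mean 0.2203 resid 0.0007911484771317812
ring centre top [586.9   46.01  32.44] res 0.1 ztop@c 0.2203 bottom centre [0.5861 0.0465 0.1883]
tool frame of ring top [ 60.7  -0.4 -23.2] tool z [-0.0405  0.032  -0.9987] TCP [0.5279 0.0294 0.1989]
t 23.975 pos [0.5278 0.0294 0.199 ] yaw toolx 16.21 z [-0.0405  0.0321 -0.9987] delta tool mm [ 5.4  0.4 76.9] F [-0.4  0.5 -1.5] M [-0.05  0.04 -0.02] g 13.1 q [-1.    0.53  1.16  1.96 -0.59  1.08 -0.86]
```

View pics/w17.png

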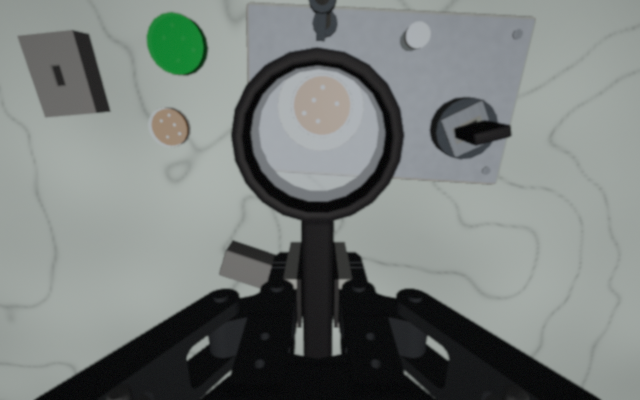

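Call:
apply_moves(
  increments=[5,-35,0,0,0,5,-35,0,0,0,5,0,0,0,0,5,0,0,0,0],
)

```text
t: 24.48
eef_pos: [0.4589, 0.0091, 0.2011]
tool_rot: [-0.019, 0.99, 0.14, -0.017]
contact_force: [-0.8, -0.0, -0.8]
gripper_width: 0.147
```

```bash
python3 rel.py .53 .033 .122; python3 - <<'E'
from h import *
im,d,C,T=load("w17");z=C[...,2]
m=(d>0)&(abs(z)<.012);P=C[m];A=np.c_[P[:,:2]-P[:,:2].mean(0),np.ones(len(P))];print("bench",np.linalg.lstsq(A,P[:,2],rcond=None)[0].round(4))
m=(d>0)&(abs(z-.03)<.004)&(abs(C[...,0]-.61)<.1);P=C[m];A=np.c_[P[:,:2]-P[:,:2].mean(0),np.ones(len(P))];print("base",np.linalg.lstsq(A,P[:,2],rcond=None)[0].round(4))
E
```

```text
t 24.475 pos [0.4589 0.0091 0.2011] yaw toolx 16.18 z [-0.0399  0.033  -0.9987] delta tool mm [77.2  0.1 76.9] F [-0.8 -0.  -0.8] M [-0.02 -0.04  0.01] g 12.6 q [-1.13  0.41  1.28  2.11 -0.5   1.02 -0.87]
bench [-0.0003  0.0006  0.0011]
base [-0.0011 -0.0004  0.0307]
```

Call:
apply_moves(
  increments=[5,12,30,0,0,5,12,40,0,0,5,12,40,0,0,5,0,0,0,0,5,0,0,0,0],
)

```text
t: 25.1
eef_pos: [0.5302, -0.0868, 0.1943]
tool_rot: [-0.018, 0.989, 0.144, -0.017]
contact_force: [0.2, 0.4, -1.0]
gripper_width: 0.153
```

```bash
python3 rel.py .53 .033 .122
```

```text
t 25.1 pos [ 0.5302 -0.0868  0.1943] yaw toolx 16.57 z [-0.0396  0.0315 -0.9987] delta tool mm [  36.  -111.8   76. ] F [ 0.2  0.4 -1. ] M [-0.03 -0.01  0.03] g 13.1 q [-0.74  0.53  1.11  1.94 -0.57  1.07 -0.66]
```

Call:
apply_moves(
  increments=[5,4,-10,0,0,5,6,-20,0,0,5,6,-20,0,0,5,6,-20,0,0,5,6,-20,0,0,5,5,-15,0,0,5,2,-7,0,0,5,0,0,0,0,5,0,0,0,0],
)

```text
t: 26.22
eef_pos: [0.5293, 0.0466, 0.1978]
tool_rot: [-0.021, 0.988, 0.151, -0.018]
contact_force: [-0.9, 0.6, -1.5]
gripper_width: 0.15
```

```bash
python3 rel.py .5321 .0339 .1231; python3 snap.py w18; python3 lens.py w18
```

```text
t 26.225 pos [0.5293 0.0466 0.1978] yaw toolx 17.38 z [-0.0424  0.0355 -0.9985] delta tool mm [ 1.1 16.4 74. ] F [-0.9  0.6 -1.5] M [-0.07 -0.02  0.01] g 12.8 q [-1.01  0.53  1.14  1.95 -0.58  1.08 -0.87]
t 26.225 pos [0.5293 0.0466 0.1978] toolx [ 0.9539  0.2985 -0.0299] z [-0.0424  0.0355 -0.9985] q [-1.01   0.527  1.136  1.953 -0.583  1.078 -0.874] F [-0.93  0.57 -1.52] 0.15018468357084472
n 7680 slope dz/dx,dz/dy [-0.024   0.0199] deg 1.79 ztop mean 0.2191 resid 0.0008012909855991257
ring centre top [588.04  64.35  32.46] res 0.08 ztop@c 0.2191 bottom centre [0.5873 0.065  0.1871]
tool frame of ring top [ 60.6  -0.4 -23.2] tool z [-0.0424  0.0355 -0.9985] TCP [0.5293 0.0466 0.1978]
```

Call:
apply_moves(
  increments=[5,0,6,0,0,5,0.5,7,0,0,5,0.4,4,6,0,5,0,0,10,0,5,0,0,10,0,5,0,0,10,0,5,0,0,6,0,5,0,0,0,0,5,0,0,0,0],
)

```text
t: 27.4
eef_pos: [0.5332, 0.0291, 0.1513]
tool_rot: [-0.021, 0.988, 0.149, -0.019]
contact_force: [-0.4, -0.1, 0.0]
gripper_width: 0.149
```

```bash
python3 rel.py .5321 .0339 .1231; python3 snap.py w19; python3 lens.py w19
```

```text
t 27.4 pos [0.5332 0.0291 0.1513] yaw toolx 17.18 z [-0.0436  0.035  -0.9984] delta tool mm [ 1.2 -3.6 28.4] F [-0.4 -0.1  0. ] M [-0.05 -0.06 -0.02] g 12.7 q [-0.91  0.59  1.06  1.98 -0.65  1.   -0.79]
t 27.4 pos [0.5332 0.0291 0.1513] toolx [ 0.9549  0.2952 -0.0313] z [-0.0436  0.035  -0.9984] q [-0.915  0.587  1.059  1.985 -0.65   1.003 -0.795] F [-0.39 -0.1   0.04] 0.1491636250833008
n 7649 slope dz/dx,dz/dy [-0.0256  0.0197] deg 1.85 ztop mean 0.1726 resid 0.0007886324477426876
ring centre top [592.03  46.66  32.46] res 0.09 ztop@c 0.1725 bottom centre [0.5912 0.0473 0.1406]
tool frame of ring top [ 60.6  -0.4 -23.2] tool z [-0.0436  0.035  -0.9984] TCP [0.5332 0.0291 0.1513]
```

View pics/w19.png

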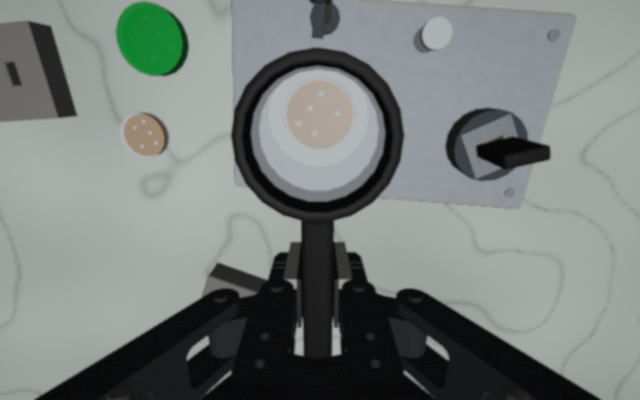

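```bash
cat > dish.py <<'E'
from h import *
import sys
im,d,C,T=load(sys.argv[1])
hsv=cv2.cvtColor(im,cv2.COLOR_BGR2HSV)
m=(hsv[...,1]>45)&(hsv[...,0]<30);m=m.astype(np.uint8);m[:60]=0;m[170:]=0;m[:,:255]=0;m[:,385:]=0
m=cv2.morphologyEx(m,cv2.MORPH_OPEN,np.ones((3,3)));m=cv2.morphologyEx(m,cv2.MORPH_CLOSE,np.ones((9,9)))
cs,_=cv2.findContours(m,0,1);c=max(cs,key=cv2.contourArea);uv=c[:,0].astype(float)
r=rays("wrist",uv)@T[:3,:3].T
for h in(.038,.040,.042):
    s=(h-T[2,3])/r[:,2];Q=(T[:3,3]+r*s[:,None])[:,:2]*1000;e=cv2.fitEllipse(Q.astype(np.float32));print(h,np.round(e[0],1),np.round(e[1],1))
E
python3 dish.py w19; python3 dish.py w17
```

```text
Traceback (most recent call last):
  File "dish.py", line 7, in <module>
    cs,_=cv2.findContours(m,0,1);c=max(cs,key=cv2.contourArea);uv=c[:,0].astype(float)
                                   ~~~^^^^^^^^^^^^^^^^^^^^^^^^
ValueError: max() iterable argument is empty
Traceback (most recent call last):
  File "dish.py", line 7, in <module>
    cs,_=cv2.findContours(m,0,1);c=max(cs,key=cv2.contourArea);uv=c[:,0].astype(float)
                                   ~~~^^^^^^^^^^^^^^^^^^^^^^^^
ValueError: max() iterable argument is empty
```

```bash
python3 - <<'E'
from h import *
for n in("w17","w19"):
    im=load(n)[0];h=cv2.cvtColor(im,cv2.COLOR_BGR2HSV);print(h[115,310:330:6],h[150,320],h[90,318],h[75,320])
E
sed -i 's/>45)/>23)/' dish.py;python3 dish.py w19; python3 dish.py w17
```

```text
[[ 14  29 169]
 [ 15  30 170]
 [ 15  30 170]
 [ 15  27 170]] [103  10 177] [ 15  30 169] [110   4 175]
[[ 14  28 171]
 [ 14  28 172]
 [ 14  29 173]
 [ 16  28 173]] [103  10 184] [ 14  25 172] [105  11 183]
0.038 [590.1  51. ] [48.7 49.3]
0.04 [590.3  51. ] [48.3 48.9]
0.042 [590.4  51. ] [48.  48.5]
0.038 [590.4  51. ] [48.4 48.8]
0.04 [590.5  50.9] [48.1 48.4]
0.042 [590.6  50.9] [47.8 48.1]
```

Call:
apply_moves(
  increments=[5,0.5,-1.2,6,0,5,0.5,-1.2,8,0,5,0,0,7,0,5,0,0,4,0,5,0,0,0,0,5,0,0,0,0],
)

```text
t: 28.2
eef_pos: [0.5326, 0.0331, 0.1249]
tool_rot: [-0.021, 0.988, 0.149, -0.019]
contact_force: [-0.3, 0.4, -1.6]
gripper_width: 0.152
```

```bash
python3 snap.py w20; python3 lens.py w20; python3 dish.py w20
```

```text
t 28.2 pos [0.5326 0.0331 0.1249] toolx [ 0.9548  0.2956 -0.0308] z [-0.0431  0.0351 -0.9985] q [-0.891  0.618  1.017  2.005 -0.692  0.958 -0.769] F [-0.26  0.41 -1.6 ] 0.15169092444233678
n 7674 slope dz/dx,dz/dy [-0.0246  0.021 ] deg 1.85 ztop mean 0.1462 resid 0.0007934365889129096
ring centre top [591.36  50.58  32.45] res 0.08 ztop@c 0.1461 bottom centre [0.5906 0.0513 0.1142]
tool frame of ring top [ 60.6  -0.4 -23.2] tool z [-0.0431  0.0351 -0.9985] TCP [0.5326 0.0331 0.1249]
0.038 [590.2  51. ] [49.4 49.6]
0.04 [590.4  51. ] [49.  49.2]
0.042 [590.5  51. ] [48.5 48.7]
```

```bash
python3 - <<'E'
from h import *
for n in("w16","w17","w18","w19","w20"):
    im,d,C,T=load(n)
    # pointer bar points: near line from post toward dish
    tip=np.array([.6325,.0624]);post=np.array([.6559,.0675]);u=(post-tip)/np.linalg.norm(post-tip)
    P=C-0;s=(P[...,0]-tip[0])*u[0]+(P[...,1]-tip[1])*u[1];t=-(P[...,0]-tip[0])*u[1]+(P[...,1]-tip[1])*u[0]
    m=(d>0)&(s>-.006)&(s<.013)&(abs(t)<.008)&(P[...,2]>.09)&(P[...,2]<.13)
    if m.sum(): print(n,m.sum(),"z pct",np.percentile(P[m][:,2],[10,50,90]).round(4),"s min",s[m].min().round(4),P[m].mean(0).round(4))
    mb=(d>0)&(abs(P[...,2]-.03)<.003)&(abs(P[...,0]-.61)<.07)&(abs(P[...,1])<.12);print("  base",np.median(P[mb][:,2]).round(4))
for cam in("scene","side"):
    im,d=read_camera(cam);cv2.imwrite(f"pics/b_{cam}.png",im)
    p=proj(cam,[[.61,.04,.09]])[0].astype(int);print(cam,p)
    x,y=p;b=cv2.resize(im[y-40:y+40,x-55:x+55],None,fx=7,fy=7,interpolation=cv2.INTER_CUBIC);cv2.imwrite(f"pics/b_{cam}c.png",b)
E
```

```text
base 0.0308
w17 210 z pct [0.1128 0.1139 0.1148] s min 0.0006 [0.639  0.0634 0.1139]
  base 0.0308
w18 212 z pct [0.1128 0.1138 0.1148] s min 0.0005 [0.6392 0.0635 0.1138]
  base 0.0308
w19 350 z pct [0.1129 0.1139 0.1148] s min 0.0004 [0.6391 0.0634 0.1139]
  base 0.0308
w20 430 z pct [0.1129 0.1138 0.1147] s min 0.0005 [0.6383 0.0633 0.1138]
  base 0.0308
scene [319 200]
side [313 195]
```

View pics/b_scenec.png

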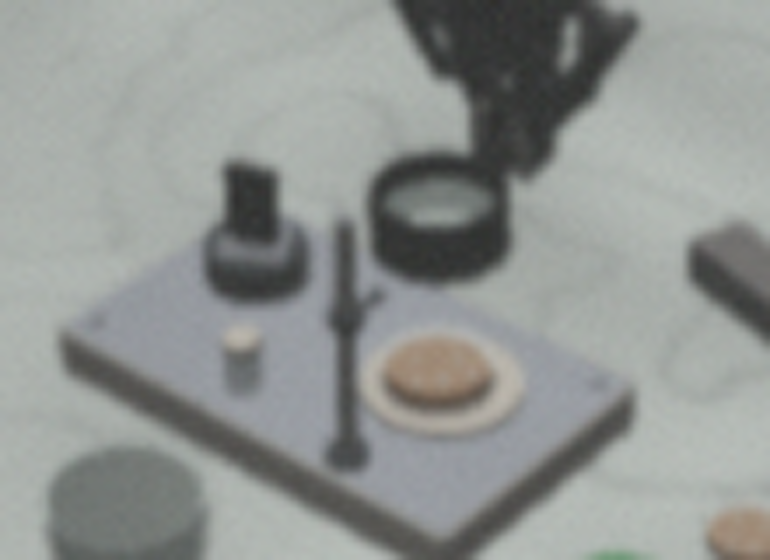

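View pics/b_sidec.png

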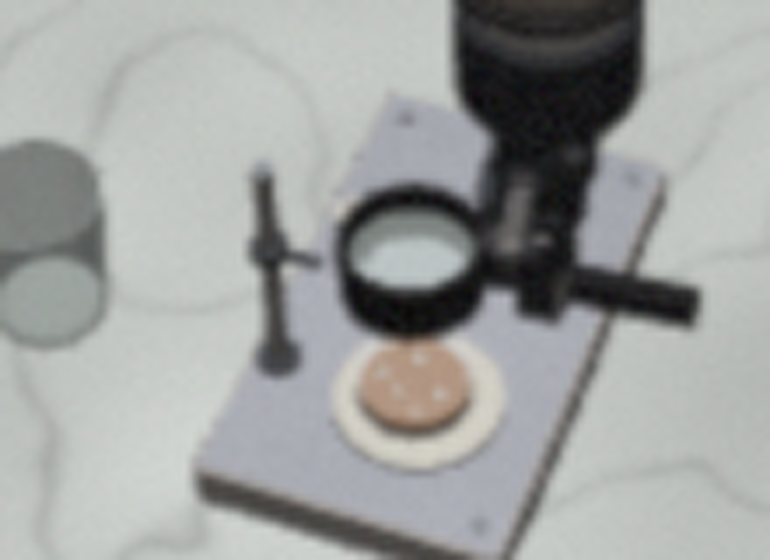

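View pics/w20.png

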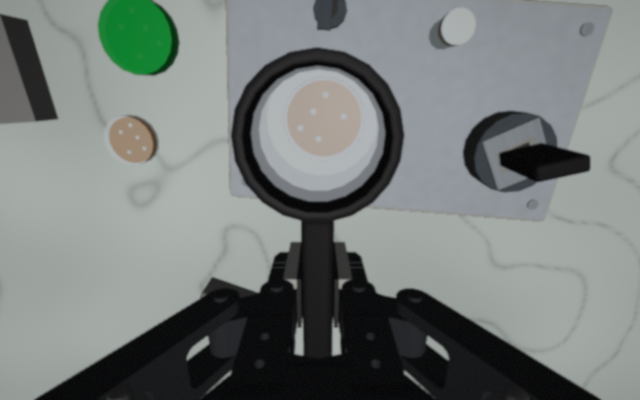

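Call:
apply_moves(
  increments=[5,0,0,1.8,0,5,0,0,0,0,5,0,0,0,0,5,0,0,0,0],
)

```text
t: 28.85
eef_pos: [0.5327, 0.0332, 0.1233]
tool_rot: [-0.021, 0.988, 0.149, -0.018]
contact_force: [-0.3, 0.6, -1.3]
gripper_width: 0.151
```

```bash
python3 snap.py w21; python3 lens.py w21; python3 dish.py w21; python3 - <<'E'
from h import *
o=get_obs();print(o["eef_pos"],o["joint_vel"].round(4),o["t"])
im,d,C,T=load("w21");z=C[...,2]
m=(d>0)&(np.hypot(C[...,0]-.608,C[...,1]+.077)<.05)&(z>.085)&(z<.11);print("keytop",m.sum(),np.median(z[m]),rect(C[m]))
E
```

```text
t 28.85 pos [0.5327 0.0332 0.1233] toolx [ 0.9548  0.2957 -0.03  ] z [-0.0424  0.0355 -0.9985] q [-0.89   0.62   1.014  2.006 -0.695  0.954 -0.767] F [-0.25  0.64 -1.32] 0.15096032484305422
n 7690 slope dz/dx,dz/dy [-0.0251  0.0198] deg 1.83 ztop mean 0.1446 resid 0.0007985417637563814
ring centre top [591.49  50.77  32.46] res 0.08 ztop@c 0.1446 bottom centre [0.5907 0.0514 0.1126]
tool frame of ring top [ 60.6  -0.4 -23.1] tool z [-0.0424  0.0355 -0.9985] TCP [0.5327 0.0332 0.1233]
0.038 [590.2  50.9] [49.5 49.7]
0.04 [590.3  50.9] [49.  49.3]
0.042 [590.5  50.9] [48.6 48.8]
[0.532757   0.03322585 0.12330955] [-0.0001  0.0006  0.0019  0.0031  0.0008  0.0003  0.0001] 28.9
keytop 1501 0.09607699244473814 (array([609.3, -77.4]), 28.8, 10.4, -57.9)
```

```bash
python3 -c "
from station import *
print(hand_in())"
```

```text
the job is handed in; nothing more can be done
None
```

I handed the job in at about 29 s: the key is home and turned to its stop in the lock, and the arm is holding the lens over the dish. `hand_in()` gave no verdict.

**Key and lock**
- I pushed the key in until its shoulder met the lock face at about 45 N. After release, its top read 96 mm above the bench, which is what fully home should give.
- I turned it clockwise until the twisting moment climbed from near zero to about 1 N m and the barrel stopped following. The barrel had turned about 59–60°, close to the full 1.05 rad. I then let go.

**Lens (last wrist-camera measurements)**

| Check | Measured | Target | Difference |
|---|---|---|---|
| Centre of the frame's underside, x / y | 590.7 / 51.4 mm | dish centre 590.3 / 50.9 mm | about 0.6 mm |
| Height of the frame's underside | 112.6 mm | pointer middle, about 112.3 mm | 0.3 mm |
| Tilt | 1.8° | level | 1.8° |
| Gap from the frame to the pointer tip | about 10 mm | no contact | – |

The arm was still, and the outside force was about 1.5 N, consistent with the lens's weight.

**Not perfect:** the lens is not exactly level. The tool picked up the tilt during fast moves, and the moves on offer (shifts and a turn about the tool's own axis) gave me no way to take it out. A couple of attempts to reduce it made no real difference.

In the last wrist picture the dish read at the same place as before. I saw nothing out of place in the last scene and side pictures, but I did not re-measure the other objects.

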